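# Make up the piston kit and the mount kit

## Robot

A 7-joint arm with a two-finger parallel gripper is mounted at the origin on the work surface. World frame = base frame: x ahead of the robot, y to its left, z up, the work surface at z = 0. Lengths are in m, angles in degrees, forces in N, time in s.
With the tool pointing down it reaches from about 0.425 to 0.875 m from the base axis. Payload 9.9 kg.
Tool frame: the origin (TCP) lies at the very end of the fingers, on their centre line; the grasp point (between the pads) lies 19 mm behind it; x points along the fingers, z is the direction in which the jaws open and shut, and the axes are right-handed (so a half turn about x gives the same grasp; the last joint's range is limited). The gripper opens to 85 mm and grips with 20 to 120 N. Pads are 22 mm wide; open, the fingers measure 114 mm over their backs; the gripper's body (76 mm by 85 mm) begins 54 mm behind the grasp point. The pads swing forward as they close: fully open they stand 13 mm farther back than shut.
Start: joints at [-76.421, 32.985, 1.427, 82.34, -0.859, 64.687, -3.237], TCP at [0.213, 0.641, 0.209] pointing down, gripper open.
Joint ranges: [-157.87, 157.87], [-19.46, 123.44], [-87.15, 90], [11.01, 140.99], [-62.26, 242.26], [9.8, 113.94], [-161.44, 161.44]. Speed limits (degrees/s): [127.2, 127.2, 172.46, 172.46, 180, 180, 180].

## Interface

Orientations are given as [roll, pitch, yaw] about the fixed x, y, z axes, in that order (R = Rz(yaw) Ry(pitch) Rx(roll)).
In Python, from bench import manip gives the robot as it stands.
- The arm moves only by the tool servo_tool, never from a script. Its argument "deltas" is a list of rows, each an object of numbers: "claw": the opening, from 0 (shut) to 1 (fully open); "x", "y", "z": the shift along the tool's x, y, z in m; "rx", "ry", "rz": the turn, a rotation vector about the tool's x, y, z in rad. In form: [{"claw": .., "x": .., "y": .., "z": .., "rx": .., "ry": .., "rz": ..}, ...]. A call has 1 to 10 rows; each row is the pose to reach, as a shift and turn from the pose measured when the call began, along the tool's axes at that moment; what a row does not reach only later rows make up. A row lasts 1/12 s, in which the tool goes at most 41.7 mm and 7.16 degrees, less where a joint would pass 70% of its speed; a pose out of reach is approached as far as the arm can. A call with a gripper value outside its range is refused whole. The fingers move at their own pace and stop on an object; the grip force is fixed at half the most. Time passes only in rows, so rows that repeat a pose let the fingers close. It gives the time, the measured TCP pose, the force and the opening at its end, in the units of the state.
- manip.read_state(): the state, without advancing time (a new reading comes with each control period).
- manip.get_image(name): name is "scene" or "top"; returns (picture, depth): 400x640x3 uint8, red, green, blue; 400x640 float32, m along the optical axis (not along the pixel's ray), 0 where there is no reading.
- manip.calibration(name): a dict with "camera_matrix" (3x3 intrinsics, pixels), "extrinsics" (4x4, takes a point from camera to world coordinates). Camera axes: x right, y down, z forward; pixel columns grow to the right and rows downward; lengths in m; the calibration is good to about 2 mm. A picture is of the moment at which its call begins. calibration takes no time and is no camera call.
- manip.sign_off(): hands the job in, once; it reports no verdict.
The state is a dict: "t": time; "q": joint angles; "joint_velocities": joint speeds; "effort": joint torques, N m; "tool_pos": TCP position; "eef_rot": TCP orientation; "force": force on the tool from outside, world axes, zero at the start; "torque": the same for the moment, N m; "finger_gap": opening from 0.0 (shut) to 1.0 (fully open).
Only numpy, scipy, OpenCV 4.12 (cv2) and the standard library are available. Lean on these libraries where they do the work, as an engineer would, in place of code of your own. Each camera call takes 0.05 s, during which the arm holds its last target. There are 200 camera calls.

## Task

Make up two kits from the stock on the bench: stand the clean piston and the brass bush on their marks on the red board, and stand the rubber mount on its round mark on the blue board. On the blue board also lay the green bracket on the L mark just as the L is drawn, then stack the orange bracket on top of it turned the opposite way, arm ends over arm ends, so that the two close into a square frame and lie flat. Leave the oily piston where it stands, and let go of everything.

Things in the scene. Friction and masses are not known exactly. Their poses are not given: they have to be found in the camera images.
- red_board: Red kitting board, fixed flat on the bench: 140 mm (x) by 230 mm (y), 8 mm thick. Origin at the centre of its underside, x and y along its sides, z up. White marks on its top: a large disc (72 mm across) centred at x 0, y -50 mm for the piston, and a small disc (42 mm across) at x 0, y +60 mm for the bush.
- blue_board: Blue kitting board, fixed, same size and axes as the red one (140 x 230 x 8 mm, origin at the centre of its underside). White marks on its top: an L of the brackets' own outline, its elbow centred at x -27, y -77 mm with its arms along the board's +x and +y, and a disc (50 mm across) at x 0, y +70 mm for the rubber mount.
- clean_piston_mid (a point): Clean new piston of bright bare aluminium, standing crown up: 64 mm diameter, 55 mm high, about 0.28 kg. The point is on its axis half-way up (27.5 mm above the underside), z up.
- oily_piston_mid (a point): Oily used piston, dark brown, same size as the clean one (64 mm diameter, 55 mm high), standing in the stock; belongs to no kit and is to be left alone. The point is on its axis half-way up.
- brass_bush_mid (a point): Plain brass bush standing upright: 36 mm diameter, 40 mm high, with a dark bore drawn on top. The point is on its axis half-way up (20 mm above the underside).
- rubber_mount_mid (a point): Black rubber mount (rigid here) with a yellow band round the middle and a yellow spot on top, standing upright: 44 mm diameter, 36 mm high. The point is on its axis half-way up (18 mm above the underside).
- green_bracket_elbow (a point): Green bracket: flat L plate lying flat, 16 mm thick, 0.2 kg: two equal arms at a right angle, each 90 mm long outside, 36 mm wide. The point is the centre of the elbow's 36 mm square, 8 mm above the underside; x and y run along the arms, which reach 72 mm from it along +x and +y and 18 mm the other way; z up. Each arm's free part, 18 to 72 mm from the point, can be gripped across its 36 mm width. Any yaw at the start.
- orange_bracket_elbow (a point): Orange bracket: flat L plate lying flat, 16 mm thick, 0.2 kg: two equal arms at a right angle, each 90 mm long outside, 36 mm wide. The point is the centre of the elbow's 36 mm square, 8 mm above the underside; x and y run along the arms, which reach 72 mm from it along +x and +y and 18 mm the other way; z up. Each arm's free part, 18 to 72 mm from the point, can be gripped across its 36 mm width. Any yaw at the start.
Not all that is in view belongs to the job. What is shaped like the part that bears clean_piston_mid but pink or turquoise is not meant.

How it is judged:
By the outcome, as a careful person would: the job done as asked, in the order asked, and still so for the second after the job is handed in, with the robot touching nothing.
It also fails if it takes over 134 s, if anything falls off the work surface, if the arm or the gripper's body presses on something with over 40 N, if the wrist force passes 120 N, or if a joint passes its speed limit or range.

## Working session

There is one attempt and no reset: what is moved stays moved. The work goes in short steps, Python scripts to look and compute and a tool call to move; the robot and the scene stay as the last step left them, time stands still between calls to the robot, and variables do not carry over. Pictures are saved under pics/ and viewed, about 12 in all and at most 16, crops included, and the job is handed in when it is done.

Besides the shell and the picture viewer there is one more tool, called after ">>>" as name(argument=value, ...), one argument or row to a line, values as JSON. servo_tool: Moves the arm, as the interface text tells. Its arguments: {"type":"object","properties":{"deltas":{"type":"array","items":{"type":"object","properties":{"claw":{"type":"number"},"x":{"type":"number"},"y":{"type":"number"},"z":{"type":"number"},"rx":{"type":"number"},"ry":{"type":"number"},"rz":{"type":"number"}}}}},"required":["deltas"]}

```bash
mkdir -p pics; python3 - <<'E'
from bench import manip
import cv2,numpy as np
for n in("scene","top"):
    p,d=manip.get_image(n); cv2.imwrite(f"pics/{n}0.png",p[:,:,::-1]); np.savez(f"{n}0.npz",p=p,d=d)
    c=manip.calibration(n); print(n,np.round(c["camera_matrix"],2).tolist(),np.round(c["extrinsics"],4).tolist())
print(manip.read_state())
E
```

```text
scene [[395.33, 0.0, 318.64], [0.0, 395.33, 200.31], [0.0, 0.0, 1.0]] [[-0.075, 0.8092, -0.5827, 1.0488], [0.9971, 0.055, -0.052, 0.0761], [-0.01, -0.5849, -0.8111, 0.8134], [0.0, 0.0, 0.0, 1.0]]
top [[433.22, 0.0, 317.86], [0.0, 433.22, 197.12], [0.0, 0.0, 1.0]] [[0.0063, -0.9968, 0.0803, 0.3749], [-0.9999, -0.0072, -0.0113, 0.0402], [0.0118, -0.0802, -0.9967, 1.4079], [0.0, 0.0, 0.0, 1.0]]
{'t': 0.1, 'q': array([-76.41978478,  33.02724648,   1.42463212,  82.38030162,
        -0.8597135 ,  64.68594322,  -3.23747631]), 'joint_velocities': array([ 0.10454675, -0.18240949,  0.0656515 , -0.20062951, -0.05072372,
        0.12249862, -0.0438266 ]), 'effort': array([ 5.74230304e-03, -7.67304611e+01,  2.25767814e+00, -2.86606193e+01,
        1.57596875e-02,  8.58485699e-03,  3.12104783e-05]), 'tool_pos': array([0.212726  , 0.64015787, 0.20834442]), 'eef_rot': array([-176.90190807,   89.9171001 , -105.28284312]), 'force': array([ 0.0807263 , -0.03821025,  0.48754514]), 'torque': array([ 0.0076905 , -0.00435305, -0.0376589 ]), 'finger_gap': 1.0001321927543654}
```

View pics/top0.png

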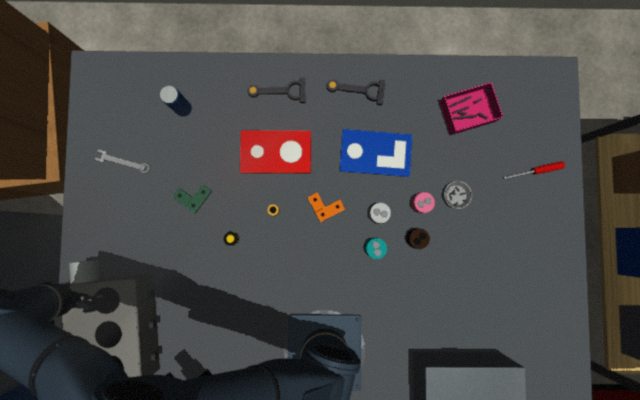

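View pics/scene0.png

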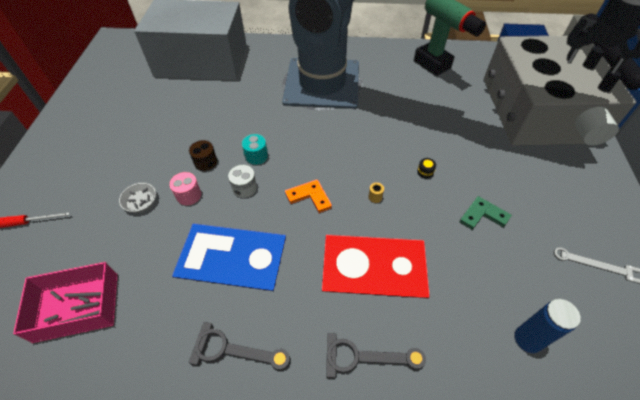

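Candidates for the clean piston in the top view are:
- bright grey at (380,213)
- pink at (423,203)
- turquoise at (376,248)
- dark brown (oily) at (418,238)
- grey spoked ring at (458,195)

By the description it is (380,213), which is scene (241,180). Bush (273,210), mount (231,239), green (193,198), orange (326,207).

```bash
cat > h.py <<'E'
import cv2,numpy as np
from bench import manip
def world(n,d,c):
    K,E=c["camera_matrix"],c["extrinsics"]; v,u=np.mgrid[:400,:640]
    r=np.stack([(u-K[0,2])/K[0,0],(v-K[1,2])/K[1,1],np.ones_like(u)],-1)
    R=r@E[:3,:3].T; return R,E[:3,3],R*d[...,None]+E[:3,3]
def plane(R,o,z): return o[:2]+R[...,:2]*((z-o[2])/R[...,2])[...,None]
COL={"green":((65,85),(70,255),(40,255),.016),"orange":((5,18),(170,255),(120,255),.016),
 "red":((0,4),(180,255),(100,255),.008),"blue":((105,122),(150,255),(90,255),.008)}
def biggest(m,box=None):
    cs,_=cv2.findContours(m.astype(np.uint8),cv2.RETR_EXTERNAL,cv2.CHAIN_APPROX_NONE)
    return max(cs,key=cv2.contourArea)
def onplane(c,R,o,z):
    P=plane(R,o,z); return P[c[:,0,1],c[:,0,0]].astype(np.float32)
def look(n,p=None,d=None):
    if p is None: p,d=manip.get_image(n)
    c=manip.calibration(n); R,o,W=world(n,d,c); return p,d,R,o,W,cv2.cvtColor(p,cv2.COLOR_RGB2HSV)
def mask(hsv,k):
    a,b,c,_=COL[k]; return cv2.inRange(hsv,(a[0],b[0],c[0]),(a[1],b[1],c[1]))
def poly(m,R,o,z):
    q=onplane(biggest(m),R,o,z); M=cv2.moments(q.reshape(-1,1,2)-q[0]); 
    cen=q[0]+np.array([M["m10"],M["m01"]])/M["m00"]; return q,cen,cv2.minAreaRect(((q-q[0])*1000)),q[0]
def bracket(m,R,o,z):
    q,cen,r,q0=poly(m,R,o,z); b=cv2.boxPoints(r)/1000+q0
    i=np.argmin(np.linalg.norm(b-cen,axis=1)); e=b[i]; d1=b[(i+1)%4]-e; d2=b[i-1]-e
    if d1[0]*d2[1]-d1[1]*d2[0]<0: d1,d2=d2,d1
    yaw=np.degrees(np.arctan2(d1[1],d1[0])); u=d1/np.linalg.norm(d1); v=np.array([-u[1],u[0]])
    return cen-.0169*(u+v), e+.5*.036*(u+v), yaw, np.array(r[1])
E
cat > m.py <<'E'
from h import *
rough={"clean":((380,213),(241,180),.055),"oily":((418,238),(203,155),.055),"bush":((273,210),(377,192),.040),"mount":((231,239),(427,167),.036)}
np.set_printoptions(precision=4,suppress=True)
for i,n in enumerate(("top","scene")):
    z=np.load(f"{n}0.npz"); p,d,R,o,W,hsv=look(n,z["p"],z["d"])
    for k in("red","blue"):
        q,cen,r,_=poly(mask(hsv,k),R,o,.008); print(n,k,cen,r[1],r[2])
        x,y,w,h=cv2.boundingRect(biggest(mask(hsv,k))); s=np.zeros((400,640),np.uint8); s[y+2:y+h-2,x+2:x+w-2]=255
        wh=cv2.inRange(hsv,(0,0,150),(180,80,255))&s
        for c in cv2.findContours(wh,0,1)[0]:
            if cv2.contourArea(c)>50:
                mm=np.zeros_like(wh); cv2.drawContours(mm,[c],-1,255,-1); _,ce,rr,_=poly(mm,R,o,.008); print("   mark",ce,rr[1])
                if k=="blue": print("     as L",bracket(mm,R,o,.008)) 
    for k in("green","orange"):
        m=mask(hsv,k)
        if n=="scene": m=m&((W[...,2]>.012)*255).astype(np.uint8)
        print(n,k,*bracket(m,R,o,.016))
    for k,v in rough.items():
        u0,v0=v[i]; m=(abs(W[...,2]-v[2])<.006); s=np.zeros_like(m); s[v0-22:v0+22,u0-22:u0+22]=1
        m=m&s; q,cen,r,_=poly(m,R,o,v[2]); print(n,k,cen,r[1],"z",np.median(W[m][:,2]))
z=np.load("scene0.npz")["p"]; cv2.imwrite("pics/crop.png",cv2.resize(z[120:225,110:520,::-1],None,fx=1.9,fy=1.9,interpolation=2))
E
python3 m.py
```

```text
top red [0.6366 0.1636] (135.60984802246094, 225.96214294433594) 0.5182312726974487
   mark [0.6371 0.2251] (39.72099685668945, 35.863563537597656)
   mark [0.6377 0.1149] (69.43168640136719, 68.6103515625)
top blue [ 0.6361 -0.1641] (229.772216796875, 139.93643188476562) 85.81293487548828
   mark [ 0.6421 -0.0946] (50.0915641784668, 48.77356719970703)
     as L (array([ 0.6348, -0.1174]), array([ 0.639 , -0.1033], dtype=float32), np.float32(27.15039), array([50.0916, 48.7736]))
   mark [ 0.622  -0.2238] (90.98429870605469, 91.8313217163086)
     as L (array([ 0.604 , -0.2395]), array([ 0.6033, -0.2401], dtype=float32), np.float32(-3.9731596), array([90.9843, 91.8313]))
top green [0.4576 0.4244] [0.4585 0.4241] -36.123302 [89.928  88.4667]
top orange [0.4317 0.0105] [0.4324 0.0098] -62.929745 [89.299 89.313]
top clean [ 0.4356 -0.1691] (59.60038375854492, 62.70208740234375) z 0.054885489437127344
top oily [ 0.3565 -0.2905] (58.981964111328125, 62.80558776855469) z 0.055159657394319606
top bush [0.4438 0.1685] (31.679000854492188, 31.537473678588867) z 0.040980308685568234
top mount [
[... 573 characters left out ...]
mark [ 0.6214 -0.2259] (92.3287353515625, 92.00079345703125)
     as L (array([ 0.6033, -0.2416]), array([ 0.6022, -0.2425], dtype=float32), np.float32(-4.085484), array([92.3287, 92.0008]))
scene green [-0.3992  0.4091] [-0.5058  0.3862] -3.2564056 [161.8819 371.8642]
scene orange [0.4342 0.0078] [0.4329 0.0068] -61.60228 [93.8611 89.3551]
scene clean [ 0.4396 -0.1716] (68.67327117919922, 62.09583282470703) z 0.05562482177722894
scene oily [ 0.3603 -0.2931] (69.26210021972656, 62.02246856689453) z 0.05585313933311009
scene bush [0.448  0.1652] (37.1454963684082, 34.9001350402832) z 0.04042178667491725
scene mount [0.357  0.2976] (45.16733932495117, 44.282501220703125) z 0.036137387378560315
```

View pics/crop.png

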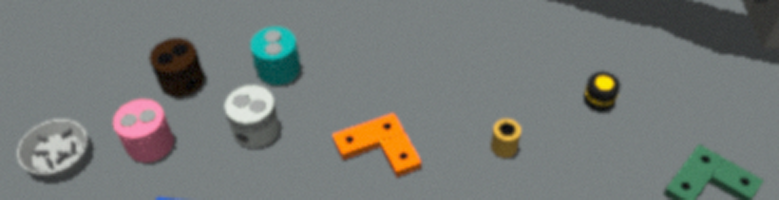

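The crop confirms the choice: the bright aluminium piston is at about (252,115), clearly distinct from the pink, turquoise and brown ones and from the spoked ring. Moving off now.

>>> servo_tool(
  deltas=[
    {"claw":1,"y":-0.386,"z":-0.252,"rx":1.25},
    {"claw":1,"y":-0.386,"z":-0.252,"rx":1.25},
    {"claw":1,"y":-0.386,"z":-0.252,"rx":1.25},
    {"claw":1,"y":-0.386,"z":-0.252,"rx":1.25},
    {"claw":1,"y":-0.386,"z":-0.252,"rx":1.25},
    {"claw":1,"y":-0.386,"z":-0.252,"rx":1.25},
    {"claw":1,"y":-0.386,"z":-0.252,"rx":1.25},
    {"claw":1,"y":-0.386,"z":-0.252,"rx":1.25},
    {"claw":1,"y":-0.386,"z":-0.252,"rx":1.25},
    {"claw":1,"y":-0.386,"z":-0.252,"rx":1.25},
  ],
)

```text
invalid input
```

```bash
cat > go.py <<'E'
import sys,numpy as np
from scipy.spatial.transform import Rotation as Ro
from bench import manip
s=manip.read_state(); R=Ro.from_euler("xyz",s["eef_rot"],degrees=True); p=np.array(s["tool_pos"]); Z=R.as_matrix()[:,2]
print("t %.2f pos %s yaw %.2f q7 %.0f gap %.3f F %s"%(s["t"],np.round(p,4),np.degrees(np.arctan2(Z[1],Z[0])),s["q"][6],s["finger_gap"],np.round(s["force"],1)))
if len(sys.argv)>4:
    x,y,z,a=map(float,sys.argv[1:5]); a=np.radians(a); X=np.array([0,0,-1.]); Zt=np.array([np.cos(a),np.sin(a),0])
    T=np.column_stack([X,np.cross(Zt,X),Zt]); rv=(R.inv()*Ro.from_matrix(T)).as_rotvec()
    print("d",np.round(R.inv().apply(np.array([x,y,z])-p),4),"r",np.round(rv,4))
E
python3 go.py 0.437 -0.170 0.15 0
```

```text
t 0.10 pos [0.2127 0.6402 0.2083] yaw 71.62 q7 -3 gap 1.000 F [ 0.1 -0.   0.5]
d [ 0.0594 -0.4683 -0.698 ] r [ 1.25e+00 -1.20e-03  1.00e-03]
```

>>> servo_tool(
  deltas=[
    {"claw":1,"x":0,"y":-0.386,"z":-0.252,"rx":1.25,"ry":0,"rz":0},
    {"claw":1,"x":0,"y":-0.386,"z":-0.252,"rx":1.25,"ry":0,"rz":0},
    {"claw":1,"x":0,"y":-0.386,"z":-0.252,"rx":1.25,"ry":0,"rz":0},
    {"claw":1,"x":0,"y":-0.386,"z":-0.252,"rx":1.25,"ry":0,"rz":0},
    {"claw":1,"x":0,"y":-0.386,"z":-0.252,"rx":1.25,"ry":0,"rz":0},
    {"claw":1,"x":0,"y":-0.386,"z":-0.252,"rx":1.25,"ry":0,"rz":0},
    {"claw":1,"x":0,"y":-0.386,"z":-0.252,"rx":1.25,"ry":0,"rz":0},
    {"claw":1,"x":0,"y":-0.386,"z":-0.252,"rx":1.25,"ry":0,"rz":0},
    {"claw":1,"x":0,"y":-0.386,"z":-0.252,"rx":1.25,"ry":0,"rz":0},
    {"claw":1,"x":0,"y":-0.386,"z":-0.252,"rx":1.25,"ry":0,"rz":0},
  ],
)

```text
t: 0.93
tool_pos: [0.4726, 0.3124, 0.2087]
eef_rot: [-113.0, 89.9, -113.4]
force: [0.3, 1.0, 0.5]
finger_gap: 0.999
```

>>> servo_tool(
  deltas=[
    {"claw":1,"x":0,"y":-0.1,"z":0.02,"rx":0,"ry":0,"rz":0},
    {"claw":1,"x":0,"y":-0.2,"z":0.02,"rx":0,"ry":0,"rz":0},
    {"claw":1,"x":0,"y":-0.3,"z":0.02,"rx":0,"ry":0,"rz":0},
    {"claw":1,"x":0,"y":-0.3,"z":0.02,"rx":0,"ry":0,"rz":0},
    {"claw":1,"x":0,"y":-0.3,"z":0.02,"rx":0,"ry":0,"rz":0},
    {"claw":1,"x":0,"y":-0.3,"z":0.02,"rx":0,"ry":0,"rz":0},
    {"claw":1,"x":0,"y":-0.3,"z":0.02,"rx":0,"ry":0,"rz":0},
    {"claw":1,"x":0,"y":-0.482,"z":-0.036,"rx":0,"ry":0,"rz":0},
    {"claw":1,"x":0,"y":-0.482,"z":-0.036,"rx":0,"ry":0,"rz":0},
    {"claw":1,"x":0,"y":-0.482,"z":-0.036,"rx":0,"ry":0,"rz":0},
  ],
)

```text
t: 1.77
tool_pos: [0.4542, -0.0982, 0.2092]
eef_rot: [-122.7, 89.9, -123.0]
force: [1.0, -1.1, 0.3]
finger_gap: 1.001
```

```bash
python3 go.py 0.437 -0.170 0.12 0
```

```text
t 1.77 pos [ 0.4542 -0.0982  0.2092] yaw -0.34 q7 18 gap 1.001 F [ 1.  -1.1  0.3]
d [ 0.0893 -0.0718 -0.0166] r [-0.0059 -0.0009  0.0014]
```

>>> servo_tool(
  deltas=[
    {"claw":1,"x":0.0,"y":-0.072,"z":-0.017,"rx":-0.006,"ry":0,"rz":0},
    {"claw":1,"x":0.03,"y":-0.072,"z":-0.017,"rx":-0.006,"ry":0,"rz":0},
    {"claw":1,"x":0.06,"y":-0.072,"z":-0.017,"rx":-0.006,"ry":0,"rz":0},
    {"claw":1,"x":0.1,"y":-0.072,"z":-0.017,"rx":-0.006,"ry":0,"rz":0},
    {"claw":1,"x":0.1,"y":-0.072,"z":-0.017,"rx":-0.006,"ry":0,"rz":0},
    {"claw":1,"x":0.125,"y":-0.072,"z":-0.017,"rx":-0.006,"ry":0,"rz":0},
    {"claw":1,"x":0.15,"y":-0.072,"z":-0.017,"rx":-0.006,"ry":0,"rz":0},
    {"claw":1,"x":0.175,"y":-0.072,"z":-0.017,"rx":-0.006,"ry":0,"rz":0},
    {"claw":1,"x":0.197,"y":-0.072,"z":-0.017,"rx":-0.006,"ry":0,"rz":0},
    {"claw":1,"x":0.197,"y":-0.072,"z":-0.017,"rx":-0.006,"ry":0,"rz":0},
  ],
)

```text
t: 2.6
tool_pos: [0.4358, -0.1692, 0.0107]
eef_rot: [174.4, 89.7, 174.5]
force: [-0.9, -0.2, 0.5]
finger_gap: 1.002
```

>>> servo_tool(
  deltas=[
    {"claw":0.5,"x":0,"y":0,"z":0,"rx":0,"ry":0,"rz":0},
    {"claw":0.5,"x":0,"y":0,"z":0,"rx":0,"ry":0,"rz":0},
    {"claw":0.5,"x":0,"y":0,"z":0,"rx":0,"ry":0,"rz":0},
    {"claw":0.5,"x":0,"y":0,"z":0,"rx":0,"ry":0,"rz":0},
    {"claw":0.5,"x":0,"y":0,"z":0,"rx":0,"ry":0,"rz":0},
    {"claw":0.5,"x":0,"y":0,"z":0,"rx":0,"ry":0,"rz":0},
    {"claw":0.5,"x":0,"y":0,"z":0,"rx":0,"ry":0,"rz":0},
  ],
)

```text
t: 3.18
tool_pos: [0.4369, -0.1691, 0.0128]
eef_rot: [172.3, 89.9, 172.3]
force: [-1.4, 0.3, 7.9]
finger_gap: 0.722
```

```bash
python3 go.py 0.6375 0.1135 0.03 0
```

```text
t 3.18 pos [ 0.4369 -0.1691  0.0128] yaw 0.09 q7 40 gap 0.722 F [-1.4  0.3  7.9]
d [-0.0175  0.2823  0.2011] r [ 0.0016 -0.0019 -0.0003]
```

>>> servo_tool(
  deltas=[
    {"claw":0.5,"x":-0.02,"y":0,"z":0,"rx":0,"ry":0,"rz":0},
    {"claw":0.5,"x":-0.05,"y":0,"z":0,"rx":0,"ry":0,"rz":0},
    {"claw":0.5,"x":-0.08,"y":0.01,"z":0.01,"rx":0,"ry":0,"rz":0},
    {"claw":0.5,"x":-0.1,"y":0.03,"z":0.025,"rx":0,"ry":0,"rz":0},
    {"claw":0.5,"x":-0.1,"y":0.055,"z":0.04,"rx":0,"ry":0,"rz":0},
    {"claw":0.5,"x":-0.1,"y":0.08,"z":0.06,"rx":0,"ry":0,"rz":0},
    {"claw":0.5,"x":-0.1,"y":0.11,"z":0.08,"rx":0,"ry":0,"rz":0},
    {"claw":0.5,"x":-0.1,"y":0.14,"z":0.1,"rx":0,"ry":0,"rz":0},
    {"claw":0.5,"x":-0.1,"y":0.17,"z":0.12,"rx":0,"ry":0,"rz":0},
    {"claw":0.5,"x":-0.1,"y":0.2,"z":0.14,"rx":0,"ry":0,"rz":0},
  ],
)

```text
t: 4.02
tool_pos: [0.5775, 0.0331, 0.1145]
eef_rot: [134.5, 90.0, 134.7]
force: [0.6, -0.4, -2.8]
finger_gap: 0.726
```

```bash
python3 go.py 0.6375 0.1135 0.08 0
```

```text
t 4.02 pos [0.5775 0.0331 0.1145] yaw 0.13 q7 12 gap 0.726 F [ 0.6 -0.4 -2.8]
d [0.0345 0.0803 0.0602] r [ 0.0022 -0.0005 -0.0005]
```

>>> servo_tool(
  deltas=[
    {"claw":0.5,"x":0,"y":0.03,"z":0.02,"rx":0.002,"ry":0,"rz":0},
    {"claw":0.5,"x":0,"y":0.06,"z":0.045,"rx":0.002,"ry":0,"rz":0},
    {"claw":0.5,"x":0.02,"y":0.08,"z":0.06,"rx":0.002,"ry":0,"rz":0},
    {"claw":0.5,"x":0.04,"y":0.08,"z":0.06,"rx":0.002,"ry":0,"rz":0},
    {"claw":0.5,"x":0.06,"y":0.08,"z":0.06,"rx":0.002,"ry":0,"rz":0},
    {"claw":0.5,"x":0.075,"y":0.08,"z":0.06,"rx":0.002,"ry":0,"rz":0},
    {"claw":0.5,"x":0.082,"y":0.08,"z":0.06,"rx":0.002,"ry":0,"rz":0},
    {"claw":0.5,"x":0.082,"y":0.08,"z":0.06,"rx":0.002,"ry":0,"rz":0},
    {"claw":0.5,"x":0.082,"y":0.08,"z":0.06,"rx":0.002,"ry":0,"rz":0},
  ],
)

```text
t: 4.77
tool_pos: [0.6376, 0.1133, 0.0338]
eef_rot: [56.2, 90.0, 56.2]
force: [-0.2, -0.2, -1.4]
finger_gap: 0.719
```

```bash
python3 go.py 0.6375 0.1135 0.0215 0
```

```text
t 4.77 pos [0.6376 0.1133 0.0338] yaw 0.01 q7 7 gap 0.719 F [-0.2 -0.2 -1.4]
d [ 0.0123  0.0002 -0.0001] r [ 0.0002  0.0004 -0.0005]
```

>>> servo_tool(
  deltas=[
    {"claw":0.5,"x":0.004,"y":0,"z":0,"rx":0,"ry":0,"rz":0},
    {"claw":0.5,"x":0.008,"y":0,"z":0,"rx":0,"ry":0,"rz":0},
    {"claw":0.5,"x":0.01,"y":0,"z":0,"rx":0,"ry":0,"rz":0},
    {"claw":0.5,"x":0.011,"y":0,"z":0,"rx":0,"ry":0,"rz":0},
    {"claw":0.5,"x":0.012,"y":0,"z":0,"rx":0,"ry":0,"rz":0},
    {"claw":0.5,"x":0.012,"y":0,"z":0,"rx":0,"ry":0,"rz":0},
  ],
)

```text
t: 5.27
tool_pos: [0.6375, 0.1133, 0.0217]
eef_rot: [79.1, 90.0, 79.1]
force: [-0.1, -0.2, -1.8]
finger_gap: 0.721
```

>>> servo_tool(
  deltas=[
    {"claw":0.5,"x":0.001,"y":0,"z":0,"rx":0,"ry":0,"rz":0},
    {"claw":0.5,"x":0.0015,"y":0,"z":0,"rx":0,"ry":0,"rz":0},
    {"claw":0.5,"x":0.0015,"y":0,"z":0,"rx":0,"ry":0,"rz":0},
  ],
)

```text
t: 5.52
tool_pos: [0.6378, 0.1132, 0.021]
eef_rot: [53.3, 89.9, 53.3]
force: [-1.4, -0.6, 5.4]
finger_gap: 0.721
```

>>> servo_tool(
  deltas=[
    {"claw":1,"x":0,"y":0,"z":0,"rx":0,"ry":0,"rz":0},
    {"claw":1,"x":0,"y":0,"z":0,"rx":0,"ry":0,"rz":0},
    {"claw":1,"x":0,"y":0,"z":0,"rx":0,"ry":0,"rz":0},
    {"claw":1,"x":0,"y":0,"z":0,"rx":0,"ry":0,"rz":0},
    {"claw":1,"x":0,"y":0,"z":0,"rx":0,"ry":0,"rz":0},
    {"claw":1,"x":-0.02,"y":0,"z":0,"rx":0,"ry":0,"rz":0},
    {"claw":1,"x":-0.05,"y":0,"z":0,"rx":0,"ry":0,"rz":0},
    {"claw":1,"x":-0.08,"y":0,"z":0,"rx":0,"ry":0,"rz":0},
    {"claw":1,"x":-0.11,"y":0,"z":0,"rx":0,"ry":0,"rz":0},
    {"claw":1,"x":-0.11,"y":0,"z":0,"rx":0,"ry":0,"rz":0},
  ],
)

```text
t: 6.35
tool_pos: [0.6409, 0.1129, 0.137]
eef_rot: [14.0, 89.5, 13.9]
force: [1.1, -0.9, -0.1]
finger_gap: 1.002
```

```bash
python3 go.py 0.4455 0.167 0.12 0
```

```text
t 6.35 pos [0.6409 0.1129 0.137 ] yaw -0.02 q7 4 gap 1.002 F [ 1.1 -0.9 -0.1]
d [ 0.0153  0.054  -0.1956] r [-0.0004  0.0092 -0.0023]
```

>>> servo_tool(
  deltas=[
    {"claw":1,"x":0,"y":0.01,"z":-0.04,"rx":0,"ry":0,"rz":0},
    {"claw":1,"x":0,"y":0.02,"z":-0.08,"rx":0,"ry":0,"rz":0},
    {"claw":1,"x":0,"y":0.033,"z":-0.12,"rx":0,"ry":0,"rz":0},
    {"claw":1,"x":0,"y":0.044,"z":-0.16,"rx":0,"ry":0.005,"rz":0},
    {"claw":1,"x":0.01,"y":0.054,"z":-0.195,"rx":0,"ry":0.009,"rz":-0.002},
    {"claw":1,"x":0.04,"y":0.054,"z":-0.195,"rx":0,"ry":0.009,"rz":-0.002},
    {"claw":1,"x":0.07,"y":0.054,"z":-0.195,"rx":0,"ry":0.009,"rz":-0.002},
    {"claw":1,"x":0.1,"y":0.054,"z":-0.195,"rx":0,"ry":0.009,"rz":-0.002},
    {"claw":1,"x":0.127,"y":0.054,"z":-0.195,"rx":0,"ry":0.009,"rz":-0.002},
    {"claw":1,"x":0.127,"y":0.054,"z":-0.195,"rx":0,"ry":0.009,"rz":-0.002},
  ],
)

```text
t: 7.18
tool_pos: [0.445, 0.1665, 0.0048]
eef_rot: [-155.7, 89.7, -155.7]
force: [-0.5, -0.3, -0.8]
finger_gap: 1.001
```

```bash
python3 go.py 0.4455 0.167 0.008 0
```

```text
t 7.18 pos [0.445  0.1665 0.0048] yaw -0.01 q7 2 gap 1.001 F [-0.5 -0.3 -0.8]
d [-0.0032  0.0005  0.0005] r [-0.0003 -0.0049  0.0022]
```

>>> servo_tool(
  deltas=[
    {"claw":0.2,"x":-0.005,"y":0,"z":0,"rx":0,"ry":-0.005,"rz":0.002},
    {"claw":0.2,"x":-0.005,"y":0,"z":0,"rx":0,"ry":-0.005,"rz":0.002},
    {"claw":0.2,"x":-0.005,"y":0,"z":0,"rx":0,"ry":-0.005,"rz":0.002},
    {"claw":0.2,"x":-0.005,"y":0,"z":0,"rx":0,"ry":-0.005,"rz":0.002},
    {"claw":0.2,"x":-0.005,"y":0,"z":0,"rx":0,"ry":-0.005,"rz":0.002},
    {"claw":0.2,"x":-0.005,"y":0,"z":0,"rx":0,"ry":-0.005,"rz":0.002},
    {"claw":0.2,"x":-0.005,"y":0,"z":0,"rx":0,"ry":-0.005,"rz":0.002},
    {"claw":0.2,"x":-0.005,"y":0,"z":0,"rx":0,"ry":-0.005,"rz":0.002},
    {"claw":0.2,"x":-0.005,"y":0,"z":0,"rx":0,"ry":-0.005,"rz":0.002},
    {"claw":0.2,"x":-0.005,"y":0,"z":0,"rx":0,"ry":-0.005,"rz":0.002},
  ],
)

```text
t: 8.02
tool_pos: [0.446, 0.167, 0.0115]
eef_rot: [27.9, 89.8, 27.9]
force: [-1.3, -0.7, 13.8]
finger_gap: 0.382
```

```bash
python3 go.py 0.637 0.2242 0.1 0
```

```text
t 8.02 pos [0.446  0.167  0.0115] yaw -0.02 q7 2 gap 0.382 F [-1.3 -0.7 13.8]
d [-0.0879  0.0574  0.1912] r [-0.0004  0.0027 -0.0014]
```

>>> servo_tool(
  deltas=[
    {"claw":0.2,"x":-0.02,"y":0,"z":0,"rx":0,"ry":0,"rz":0},
    {"claw":0.2,"x":-0.05,"y":0,"z":0,"rx":0,"ry":0,"rz":0},
    {"claw":0.2,"x":-0.08,"y":0.005,"z":0.015,"rx":0,"ry":0,"rz":0},
    {"claw":0.2,"x":-0.085,"y":0.015,"z":0.045,"rx":0,"ry":0,"rz":0},
    {"claw":0.2,"x":-0.085,"y":0.025,"z":0.08,"rx":0,"ry":0,"rz":0},
    {"claw":0.2,"x":-0.085,"y":0.035,"z":0.115,"rx":0,"ry":0,"rz":0},
    {"claw":0.2,"x":-0.085,"y":0.045,"z":0.15,"rx":0,"ry":0,"rz":0},
    {"claw":0.2,"x":-0.085,"y":0.053,"z":0.178,"rx":0,"ry":0,"rz":0},
    {"claw":0.2,"x":-0.07,"y":0.057,"z":0.191,"rx":0,"ry":0.003,"rz":-0.001},
    {"claw":0.2,"x":-0.045,"y":0.057,"z":0.191,"rx":0,"ry":0.003,"rz":-0.001},
  ],
)

```text
t: 8.85
tool_pos: [0.6421, 0.2253, 0.0597]
eef_rot: [18.3, 89.5, 18.4]
force: [-0.3, -0.1, -1.8]
finger_gap: 0.382
```

```bash
python3 go.py 0.637 0.2242 0.0195 0
```

```text
t 8.85 pos [0.6421 0.2253 0.0597] yaw 0.02 q7 -3 gap 0.382 F [-0.3 -0.1 -1.8]
d [ 0.0401 -0.0012 -0.0054] r [ 0.0004  0.0075 -0.0025]
```

>>> servo_tool(
  deltas=[
    {"claw":0.2,"x":0.01,"y":-0.001,"z":-0.005,"rx":0,"ry":0.007,"rz":-0.002},
    {"claw":0.2,"x":0.02,"y":-0.001,"z":-0.005,"rx":0,"ry":0.007,"rz":-0.002},
    {"claw":0.2,"x":0.028,"y":-0.001,"z":-0.005,"rx":0,"ry":0.007,"rz":-0.002},
    {"claw":0.2,"x":0.034,"y":-0.001,"z":-0.005,"rx":0,"ry":0.007,"rz":-0.002},
    {"claw":0.2,"x":0.037,"y":-0.001,"z":-0.005,"rx":0,"ry":0.007,"rz":-0.002},
    {"claw":0.2,"x":0.038,"y":-0.001,"z":-0.005,"rx":0,"ry":0.007,"rz":-0.002},
    {"claw":0.2,"x":0.038,"y":-0.001,"z":-0.005,"rx":0,"ry":0.007,"rz":-0.002},
  ],
)

```text
t: 9.43
tool_pos: [0.6375, 0.2245, 0.0221]
eef_rot: [34.9, 89.9, 34.9]
force: [-0.5, 0.5, -1.6]
finger_gap: 0.381
```

```bash
python3 go.py 0.637 0.2242 0.0195 0
```

```text
t 9.43 pos [0.6375 0.2245 0.0221] yaw 0.02 q7 -2 gap 0.381 F [-0.5  0.5 -1.6]
d [ 0.0026 -0.0003 -0.0005] r [ 0.0004  0.001  -0.0007]
```

>>> servo_tool(
  deltas=[
    {"claw":0.2,"x":0.0015,"y":0,"z":0,"rx":0,"ry":0,"rz":0},
    {"claw":0.2,"x":0.003,"y":0,"z":0,"rx":0,"ry":0,"rz":0},
    {"claw":0.2,"x":0.003,"y":0,"z":0,"rx":0,"ry":0,"rz":0},
  ],
)

```text
t: 9.68
tool_pos: [0.638, 0.2245, 0.0198]
eef_rot: [28.8, 89.9, 28.8]
force: [-0.5, 0.9, 2.0]
finger_gap: 0.381
```

>>> servo_tool(
  deltas=[
    {"claw":1,"x":0,"y":0,"z":0,"rx":0,"ry":0,"rz":0},
    {"claw":1,"x":0,"y":0,"z":0,"rx":0,"ry":0,"rz":0},
    {"claw":1,"x":0,"y":0,"z":0,"rx":0,"ry":0,"rz":0},
    {"claw":1,"x":0,"y":0,"z":0,"rx":0,"ry":0,"rz":0},
    {"claw":1,"x":0,"y":0,"z":0,"rx":0,"ry":0,"rz":0},
    {"claw":1,"x":-0.03,"y":0,"z":0,"rx":0,"ry":0,"rz":0},
    {"claw":1,"x":-0.06,"y":0,"z":0,"rx":0,"ry":0,"rz":0},
    {"claw":1,"x":-0.1,"y":0,"z":0,"rx":0,"ry":0,"rz":0},
    {"claw":1,"x":-0.12,"y":0.025,"z":-0.03,"rx":0,"ry":0,"rz":0},
    {"claw":1,"x":-0.12,"y":0.04,"z":-0.06,"rx":0,"ry":0,"rz":0},
  ],
)

```text
t: 10.52
tool_pos: [0.5814, 0.2647, 0.1444]
eef_rot: [22.9, 89.4, 22.7]
force: [-0.2, 1.2, -0.1]
finger_gap: 1.002
```

```bash
python3 go.py 0.3545 0.2995 0.008 30
```

```text
t 10.52 pos [0.5814 0.2647 0.1444] yaw -0.16 q7 -10 gap 1.002 F [-0.2  1.2 -0.1]
d [ 0.1342  0.0336 -0.2284] r [-0.5264  0.0113 -0.0015]
```

>>> servo_tool(
  deltas=[
    {"claw":1,"x":0,"y":0.006,"z":-0.04,"rx":0,"ry":0,"rz":0},
    {"claw":1,"x":0,"y":0.012,"z":-0.08,"rx":0,"ry":0,"rz":0},
    {"claw":1,"x":0,"y":0.018,"z":-0.12,"rx":0,"ry":0,"rz":0},
    {"claw":1,"x":0,"y":0.024,"z":-0.16,"rx":0,"ry":0.005,"rz":0},
    {"claw":1,"x":0,"y":0.03,"z":-0.2,"rx":0,"ry":0.009,"rz":0},
    {"claw":1,"x":0.01,"y":0.034,"z":-0.228,"rx":0,"ry":0.01,"rz":0},
    {"claw":1,"x":0.04,"y":0.034,"z":-0.228,"rx":0,"ry":0.01,"rz":0},
    {"claw":1,"x":0.07,"y":0.034,"z":-0.228,"rx":0,"ry":0.01,"rz":0},
    {"claw":1,"x":0.1,"y":0.034,"z":-0.228,"rx":0,"ry":0.01,"rz":0},
    {"claw":1,"x":0.12,"y":0.034,"z":-0.228,"rx":0,"ry":0.01,"rz":0},
  ],
)

```text
t: 11.35
tool_pos: [0.354, 0.2997, 0.0204]
eef_rot: [91.7, 89.8, 91.6]
force: [-0.1, 0.1, -0.3]
finger_gap: 1.0
```

```bash
python3 go.py 0.3545 0.2995 0.008 0
```

```text
t 11.35 pos [0.354  0.2997 0.0204] yaw -0.10 q7 -16 gap 1.000 F [-0.1  0.1 -0.3]
d [ 0.0124 -0.0002  0.0005] r [-0.0017 -0.0001 -0.0036]
```

>>> servo_tool(
  deltas=[
    {"claw":1,"x":0.012,"y":0,"z":0,"rx":0,"ry":0,"rz":-0.003},
    {"claw":1,"x":0.012,"y":0,"z":0,"rx":0,"ry":0,"rz":-0.003},
    {"claw":0.3,"x":0.012,"y":0,"z":0,"rx":0,"ry":0,"rz":-0.003},
    {"claw":0.3,"x":0.012,"y":0,"z":0,"rx":0,"ry":0,"rz":-0.003},
    {"claw":0.3,"x":0.012,"y":0,"z":0,"rx":0,"ry":0,"rz":-0.003},
    {"claw":0.3,"x":0.012,"y":0,"z":0,"rx":0,"ry":0,"rz":-0.003},
    {"claw":0.3,"x":0.012,"y":0,"z":0,"rx":0,"ry":0,"rz":-0.003},
    {"claw":0.3,"x":0.012,"y":0,"z":0,"rx":0,"ry":0,"rz":-0.003},
    {"claw":0.3,"x":0.012,"y":0,"z":0,"rx":0,"ry":0,"rz":-0.003},
    {"claw":0.3,"x":0.012,"y":0,"z":0,"rx":0,"ry":0,"rz":-0.003},
  ],
)

```text
t: 12.18
tool_pos: [0.3545, 0.3003, 0.01]
eef_rot: [66.3, 89.8, 66.2]
force: [-1.1, -1.2, 16.5]
finger_gap: 0.46
```

```bash
python3 go.py 0.6418 -0.0955 0.12 0
```

```text
t 12.18 pos [0.3545 0.3003 0.01  ] yaw -0.11 q7 -16 gap 0.460 F [-1.1 -1.2 16.5]
d [-0.1107 -0.395   0.2882] r [-0.0019  0.0012 -0.0028]
```

>>> servo_tool(
  deltas=[
    {"claw":0.3,"x":-0.02,"y":0,"z":0,"rx":0,"ry":0,"rz":0},
    {"claw":0.3,"x":-0.05,"y":0,"z":0,"rx":0,"ry":0,"rz":0},
    {"claw":0.3,"x":-0.08,"y":-0.01,"z":0.01,"rx":0,"ry":0,"rz":0},
    {"claw":0.3,"x":-0.1,"y":-0.035,"z":0.03,"rx":0,"ry":0,"rz":0},
    {"claw":0.3,"x":-0.1,"y":-0.065,"z":0.05,"rx":0,"ry":0,"rz":0},
    {"claw":0.3,"x":-0.1,"y":-0.097,"z":0.072,"rx":0,"ry":0,"rz":0},
    {"claw":0.3,"x":-0.1,"y":-0.13,"z":0.095,"rx":0,"ry":0,"rz":0},
    {"claw":0.3,"x":-0.1,"y":-0.162,"z":0.12,"rx":0,"ry":0,"rz":0},
    {"claw":0.3,"x":-0.1,"y":-0.195,"z":0.142,"rx":0,"ry":0,"rz":0},
    {"claw":0.3,"x":-0.1,"y":-0.225,"z":0.165,"rx":0,"ry":0,"rz":0},
  ],
)

```text
t: 13.02
tool_pos: [0.5197, 0.0725, 0.1105]
eef_rot: [54.7, 89.8, 54.5]
force: [-0.2, -0.0, -1.1]
finger_gap: 0.461
```

```bash
python3 go.py 0.6418 -0.0955 0.018 0
```

```text
t 13.02 pos [0.5197 0.0725 0.1105] yaw -0.13 q7 8 gap 0.461 F [-0.2 -0.  -1.1]
d [ 0.0922 -0.168   0.1223] r [-0.0023  0.0022 -0.0031]
```

>>> servo_tool(
  deltas=[
    {"claw":0.3,"x":0,"y":-0.033,"z":0.024,"rx":-0.002,"ry":0,"rz":-0.003},
    {"claw":0.3,"x":0,"y":-0.066,"z":0.048,"rx":-0.002,"ry":0,"rz":-0.003},
    {"claw":0.3,"x":0,"y":-0.1,"z":0.072,"rx":-0.002,"ry":0,"rz":-0.003},
    {"claw":0.3,"x":0,"y":-0.13,"z":0.095,"rx":-0.002,"ry":0,"rz":-0.003},
    {"claw":0.3,"x":0.01,"y":-0.155,"z":0.115,"rx":-0.002,"ry":0,"rz":-0.003},
    {"claw":0.3,"x":0.03,"y":-0.168,"z":0.122,"rx":-0.002,"ry":0.002,"rz":-0.003},
    {"claw":0.3,"x":0.05,"y":-0.168,"z":0.122,"rx":-0.002,"ry":0.002,"rz":-0.003},
    {"claw":0.3,"x":0.067,"y":-0.168,"z":0.122,"rx":-0.002,"ry":0.002,"rz":-0.003},
    {"claw":0.3,"x":0.08,"y":-0.168,"z":0.122,"rx":-0.002,"ry":0.002,"rz":-0.003},
    {"claw":0.3,"x":0.085,"y":-0.168,"z":0.122,"rx":-0.002,"ry":0.002,"rz":-0.003},
  ],
)

```text
t: 13.85
tool_pos: [0.6405, -0.095, 0.0238]
eef_rot: [165.7, 89.9, 165.7]
force: [-0.1, -0.6, 0.1]
finger_gap: 0.457
```

```bash
python3 go.py 0.6418 -0.0955 0.018 0
```

```text
t 13.85 pos [ 0.6405 -0.095   0.0238] yaw 0.00 q7 25 gap 0.457 F [-0.1 -0.6  0.1]
d [ 0.0058 -0.0005  0.0013] r [ 0.     -0.0019 -0.0005]
```

>>> servo_tool(
  deltas=[
    {"claw":0.3,"x":0.002,"y":0,"z":0.001,"rx":0,"ry":-0.002,"rz":0},
    {"claw":0.3,"x":0.004,"y":0,"z":0.001,"rx":0,"ry":-0.002,"rz":0},
    {"claw":0.3,"x":0.005,"y":0,"z":0.001,"rx":0,"ry":-0.002,"rz":0},
    {"claw":0.3,"x":0.006,"y":0,"z":0.001,"rx":0,"ry":-0.002,"rz":0},
    {"claw":0.3,"x":0.006,"y":0,"z":0.001,"rx":0,"ry":-0.002,"rz":0},
  ],
)

```text
t: 14.27
tool_pos: [0.642, -0.095, 0.0185]
eef_rot: [14.3, 89.9, 14.3]
force: [0.5, -0.0, 0.1]
finger_gap: 0.456
```

>>> servo_tool(
  deltas=[
    {"claw":1,"x":0,"y":0,"z":0,"rx":0,"ry":0,"rz":0},
    {"claw":1,"x":0,"y":0,"z":0,"rx":0,"ry":0,"rz":0},
    {"claw":1,"x":0,"y":0,"z":0,"rx":0,"ry":0,"rz":0},
    {"claw":1,"x":0,"y":0,"z":0,"rx":0,"ry":0,"rz":0},
    {"claw":1,"x":0,"y":0,"z":0,"rx":0,"ry":0,"rz":0},
    {"claw":1,"x":-0.03,"y":0,"z":0,"rx":0,"ry":0,"rz":0},
    {"claw":1,"x":-0.06,"y":0,"z":0,"rx":0,"ry":0,"rz":0},
    {"claw":1,"x":-0.1,"y":0,"z":0,"rx":0,"ry":0,"rz":0},
    {"claw":1,"x":-0.14,"y":0.01,"z":-0.01,"rx":0,"ry":0,"rz":0},
    {"claw":1,"x":-0.15,"y":0.04,"z":-0.02,"rx":0,"ry":0,"rz":0},
  ],
)

```text
t: 15.1
tool_pos: [0.624, -0.0613, 0.1748]
eef_rot: [-20.8, 89.4, -21.2]
force: [0.4, 0.2, 1.5]
finger_gap: 1.004
```

```bash
python3 go.py 0.479 0.453 0.17 -36.1
```

```text
t 15.10 pos [ 0.624  -0.0613  0.1748] yaw -0.41 q7 18 gap 1.004 F [0.4 0.2 1.5]
d [ 0.0013  0.5133 -0.1487] r [6.229e-01 1.080e-02 6.000e-04]
```

>>> servo_tool(
  deltas=[
    {"claw":1,"x":0,"y":0.04,"z":-0.011,"rx":0.06,"ry":0,"rz":0},
    {"claw":1,"x":0,"y":0.08,"z":-0.022,"rx":0.12,"ry":0,"rz":0},
    {"claw":1,"x":0,"y":0.12,"z":-0.034,"rx":0.18,"ry":0,"rz":0},
    {"claw":1,"x":0,"y":0.16,"z":-0.046,"rx":0.25,"ry":0,"rz":0},
    {"claw":1,"x":0,"y":0.2,"z":-0.058,"rx":0.31,"ry":0,"rz":0},
    {"claw":1,"x":0,"y":0.24,"z":-0.07,"rx":0.37,"ry":0,"rz":0},
    {"claw":1,"x":0,"y":0.28,"z":-0.081,"rx":0.44,"ry":0,"rz":0},
    {"claw":1,"x":0,"y":0.32,"z":-0.093,"rx":0.5,"ry":0,"rz":0},
    {"claw":1,"x":0,"y":0.36,"z":-0.104,"rx":0.57,"ry":0,"rz":0},
    {"claw":1,"x":0,"y":0.4,"z":-0.116,"rx":0.62,"ry":0,"rz":0},
  ],
)

```text
t: 15.93
tool_pos: [0.51, 0.3413, 0.1723]
eef_rot: [16.8, 89.4, -19.3]
force: [1.6, -0.2, 0.0]
finger_gap: 0.997
```

```bash
python3 go.py 0.479 0.453 0.06 -36.1; python3 - <<'E'
from h import *
np.set_printoptions(precision=4,suppress=True)
p,d,R,o,W,hsv=look("top"); cv2.imwrite("pics/t1.png",cv2.resize(p[110:270,150:450,::-1],None,fx=2.6,fy=2.6,interpolation=2))
p,d,R,o,W,hsv=look("scene"); m=mask(hsv,"green"); m[:, :440]=0; m[:150]=0; m[:,540:]=0
print(bracket(m&((W[...,2]>.012)*255).astype(np.uint8),R,o,.016))
E
```

```text
t 15.93 pos [0.51   0.3413 0.1723] yaw -36.13 q7 -50 gap 0.997 F [ 1.6 -0.2  0. ]
d [ 0.1116  0.0716 -0.0921] r [-0.0005  0.0104 -0.0031]
(array([0.4604, 0.4226]), array([0.4594, 0.4233], dtype=float32), np.float32(-35.68885), array([89.1213, 93.5529]))
```

View pics/t1.png

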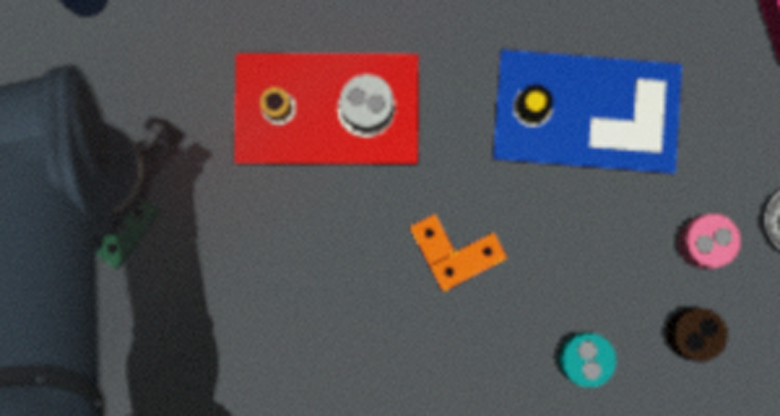

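The top view shows the piston (367,103), bush (277,103) and mount (533,104) on their marks, and nothing else disturbed. Now the green bracket.

>>> servo_tool(
  deltas=[
    {"claw":0.65,"x":0,"y":0.025,"z":-0.03,"rx":0,"ry":0.01,"rz":-0.003},
    {"claw":0.65,"x":0,"y":0.05,"z":-0.06,"rx":0,"ry":0.01,"rz":-0.003},
    {"claw":0.65,"x":0.02,"y":0.071,"z":-0.092,"rx":0,"ry":0.01,"rz":-0.003},
    {"claw":0.65,"x":0.05,"y":0.071,"z":-0.092,"rx":0,"ry":0.01,"rz":-0.003},
    {"claw":0.65,"x":0.08,"y":0.071,"z":-0.092,"rx":0,"ry":0.01,"rz":-0.003},
    {"claw":0.65,"x":0.11,"y":0.071,"z":-0.092,"rx":0,"ry":0.01,"rz":-0.003},
    {"claw":0.65,"x":0.13,"y":0.071,"z":-0.092,"rx":0,"ry":0.01,"rz":-0.003},
    {"claw":0.65,"x":0.14,"y":0.071,"z":-0.092,"rx":0,"ry":0.01,"rz":-0.003},
    {"claw":0.65,"x":0.14,"y":0.071,"z":-0.092,"rx":0,"ry":0.01,"rz":-0.003},
  ],
)

```text
t: 16.78
tool_pos: [0.473, 0.4584, 0.0281]
eef_rot: [-140.8, 89.7, -176.2]
force: [-0.8, -0.4, 0.2]
finger_gap: 0.646
```

```bash
python3 go.py 0.4797 0.4528 0.004 -36; python3 - <<'E'
from h import *
p,d=manip.get_image("scene"); cv2.imwrite("pics/s2.png",cv2.resize(p[110:290,400:640,::-1],None,fx=3,fy=3,interpolation=2))
E
```

```text
t 16.78 pos [0.473  0.4584 0.0281] yaw -35.37 q7 -53 gap 0.646 F [-0.8 -0.4  0.2]
d [ 0.0241 -0.0006  0.0089] r [ 0.011  -0.0041  0.0033]
```

View pics/s2.png

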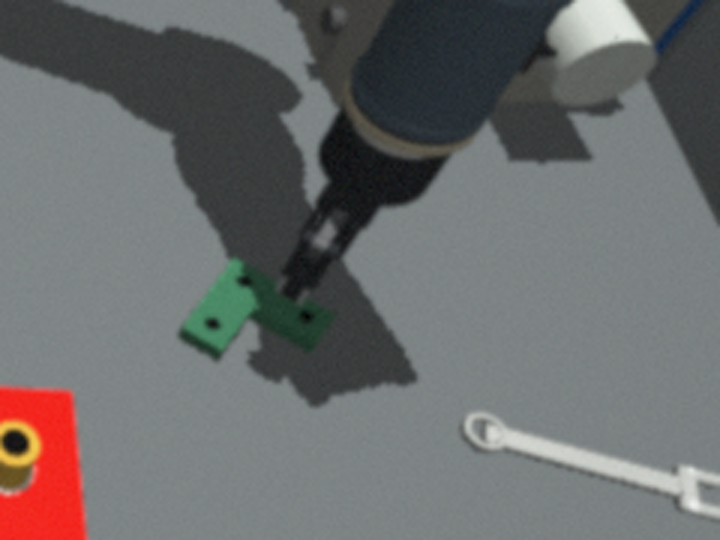

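The gripper is over the green y-arm (crop ~(300,290)) and needs a 9 mm correction, caused by lag during the camera call.

>>> servo_tool(
  deltas=[
    {"claw":0.65,"x":0,"y":-0.0005,"z":0.009,"rx":0.011,"ry":-0.004,"rz":0.003},
    {"claw":0.65,"x":0.008,"y":-0.0005,"z":0.009,"rx":0.011,"ry":-0.004,"rz":0.003},
    {"claw":0.65,"x":0.016,"y":-0.0005,"z":0.009,"rx":0.011,"ry":-0.004,"rz":0.003},
    {"claw":0.65,"x":0.022,"y":-0.0005,"z":0.009,"rx":0.011,"ry":-0.004,"rz":0.003},
    {"claw":0.65,"x":0.022,"y":-0.0005,"z":0.009,"rx":0.011,"ry":-0.004,"rz":0.003},
    {"claw":0.65,"x":0.022,"y":-0.0005,"z":0.009,"rx":0.011,"ry":-0.004,"rz":0.003},
  ],
)

```text
t: 17.33
tool_pos: [0.4805, 0.4534, 0.0075]
eef_rot: [83.1, 89.9, 47.1]
force: [-0.5, 0.1, 0.2]
finger_gap: 0.65
```

```bash
python3 go.py 0.4797 0.4528 0.004 -36
```

```text
t 17.33 pos [0.4805 0.4534 0.0075] yaw -35.99 q7 -52 gap 0.650 F [-0.5  0.1  0.2]
d [ 0.0035 -0.001  -0.0003] r [ 0.0001  0.0002 -0.0012]
```

>>> servo_tool(
  deltas=[
    {"claw":0.65,"x":0.003,"y":-0.001,"z":0,"rx":0,"ry":0,"rz":0},
    {"claw":0.65,"x":0.004,"y":-0.001,"z":0,"rx":0,"ry":0,"rz":0},
    {"claw":0.25,"x":0.004,"y":-0.001,"z":0,"rx":0,"ry":0,"rz":0},
    {"claw":0.25,"x":0.004,"y":-0.001,"z":0,"rx":0,"ry":0,"rz":0},
    {"claw":0.25,"x":0.004,"y":-0.001,"z":0,"rx":0,"ry":0,"rz":0},
    {"claw":0.25,"x":0.004,"y":-0.001,"z":0,"rx":0,"ry":0,"rz":0},
    {"claw":0.25,"x":0.004,"y":-0.001,"z":0,"rx":0,"ry":0,"rz":0},
  ],
)

```text
t: 17.92
tool_pos: [0.48, 0.4526, 0.0036]
eef_rot: [83.3, 89.9, 47.3]
force: [0.6, -0.8, 0.7]
finger_gap: 0.25
```

```bash
python3 go.py 0.606 -0.204 0.12 -4; python3 -c "
from bench import manip;s=manip.read_state();print(s['torque'],s['force'])"
```

```text
t 17.92 pos [0.48   0.4526 0.0036] yaw -35.99 q7 -52 gap 0.250 F [ 0.6 -0.8  0.7]
d [-0.1169 -0.4571  0.4878] r [-0.5584  0.0006 -0.0013]
[-0.00647667  0.00518426 -0.0523865 ] [ 0.62964786 -0.84503788  0.7480915 ]
```

```bash
python3 - <<'E'
from h import *
p,d=manip.get_image("scene"); cv2.imwrite("pics/s3.png",cv2.resize(p[130:260,430:590,::-1],None,fx=4.6,fy=4.6,interpolation=2))
E
```

```text
(no output)
```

View pics/s3.png

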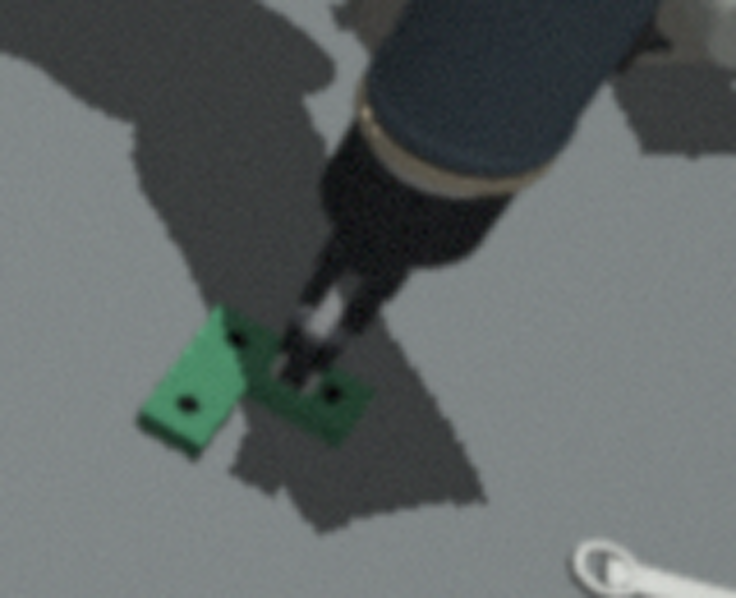

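The fingers shut to 0.25 above the arm (crop (290,370) and (310,385)) and missed the plate. I'll measure the fingertip height from depth.

```bash
python3 - <<'E'
from h import *
np.set_printoptions(precision=3,suppress=True)
p,d,R,o,W,hsv=look("scene")
for v in range(200,218,2):
    print(v,[tuple(np.round(W[v,u]*1000).astype(int)) for u in range(488,508,3)])
c=manip.calibration("scene");E=np.linalg.inv(c["extrinsics"]);K=c["camera_matrix"]
for z in(.0036,.016,.03):
    q=K@(E@[.48,.4526,z,1])[:3]; print(z,q[:2]/q[2])
E
```

```text
200 [(np.int64(435), np.int64(450), np.int64(1)), (np.int64(435), np.int64(458), np.int64(1)), (np.int64(525), np.int64(407), np.int64(121)), (np.int64(527), np.int64(413), np.int64(124)), (np.int64(529), np.int64(417), np.int64(127)), (np.int64(501), np.int64(442), np.int64(92)), (np.int64(503), np.int64(447), np.int64(94))]
202 [(np.int64(451), np.int64(443), np.int64(14)), (np.int64(437), np.int64(459), np.int64(-4)), (np.int64(527), np.int64(409), np.int64(116)), (np.int64(531), np.int64(412), np.int64(123)), (np.int64(530), np.int64(419), np.int64(122)), (np.int64(532), np.int64(424), np.int64(125)), (np.int64(505), np.int64(448), np.int64(90))]
204 [(np.int64(457), np.int64(442), np.int64(14)), (np.int64(517), np.int64(412), np.int64(95)), (np.int64(525), np.int64(413), np.int64(106)), (np.int64(532), np.int64(414), np.int64(116)), (np.int64(534), np.int64(419), np.int64(120)), (np.int64(535), np.int64(424), np.int64(123)), (np.int64(445), np.int64(492), np.int64(2))]
206 [(np.int64(465), np.int64(440), np.int64(16)), (np.int64(512), np.int64(417), np.int64(81)), (np.int64(519)
[... 1226 characters left out ...]
t64(436), np.int64(16)), (np.int64(489), np.int64(443), np.int64(17)), (np.int64(1049), np.int64(76), np.int64(813)), (np.int64(500), np.int64(449), np.int64(34)), (np.int64(489), np.int64(463), np.int64(18)), (np.int64(484), np.int64(474), np.int64(13)), (np.int64(486), np.int64(479), np.int64(16))]
216 [(np.int64(491), np.int64(437), np.int64(11)), (np.int64(494), np.int64(442), np.int64(16)), (np.int64(493), np.int64(450), np.int64(15)), (np.int64(493), np.int64(456), np.int64(16)), (np.int64(493), np.int64(463), np.int64(17)), (np.int64(492), np.int64(471), np.int64(15)), (np.int64(491), np.int64(479), np.int64(14))]
0.0036 [492.615 214.23 ]
0.016 [494.389 211.385]
0.03 [496.437 208.1  ]
```

>>> servo_tool(
  deltas=[
    {"claw":0.65,"x":-0.025,"y":0,"z":0,"rx":0,"ry":0,"rz":0},
    {"claw":0.65,"x":-0.025,"y":0,"z":0,"rx":0,"ry":0,"rz":0},
    {"claw":0.65,"x":-0.025,"y":0,"z":0,"rx":0,"ry":0,"rz":0},
    {"claw":0.65,"x":-0.015,"y":0,"z":0,"rx":0,"ry":0,"rz":0},
    {"claw":0.65,"x":-0.005,"y":0,"z":0,"rx":0,"ry":0,"rz":0},
    {"claw":0.65,"x":0.002,"y":0,"z":0,"rx":0,"ry":0,"rz":0},
    {"claw":0.65,"x":0.006,"y":0,"z":0,"rx":0,"ry":0,"rz":0},
    {"claw":0.65,"x":0.008,"y":0,"z":0,"rx":0,"ry":0,"rz":0},
    {"claw":0.65,"x":0.008,"y":0,"z":0,"rx":0,"ry":0,"rz":0},
  ],
)

```text
t: 18.77
tool_pos: [0.4796, 0.4521, -0.0055]
eef_rot: [-72.9, 90.0, -108.9]
force: [-0.1, 0.5, 0.8]
finger_gap: 0.646
```

>>> servo_tool(
  deltas=[
    {"claw":0.65,"x":0.002,"y":0,"z":0,"rx":0,"ry":0,"rz":0},
    {"claw":0.65,"x":0.004,"y":0,"z":0,"rx":0,"ry":0,"rz":0},
    {"claw":0.65,"x":0.004,"y":0,"z":0,"rx":0,"ry":0,"rz":0},
  ],
)

```text
t: 19.02
tool_pos: [0.4796, 0.4521, -0.0097]
eef_rot: [-95.4, 90.0, -131.4]
force: [0.7, -0.3, -0.2]
finger_gap: 0.651
```

```bash
python3 go.py 0.4797 0.4528 -0.005 -36;  python3 - <<'E'
from h import *
p,d,R,o,W,hsv=look("scene")
c=manip.calibration("scene");E=np.linalg.inv(c["extrinsics"]);K=c["camera_matrix"]
# side-on section: points near the finger plane
f=(np.abs((W[...,0]-.48)*.588+(W[...,1]-.4526)*.809)<.02)&(np.hypot(W[...,0]-.48,W[...,1]-.4526)<.09)&(W[...,2]>.018)&(W[...,2]<.07)
s=(W[f][:,0]-.48)*.809-(W[f][:,1]-.4526)*.588
print(sorted([tuple(np.round([a*1000,b*1000]).astype(int).tolist()) for a,b in zip(s,W[f][:,2])],key=lambda t:t[1])[:30])
cv2.imwrite("pics/s4.png",cv2.resize(p[170:250,450:550,::-1],None,fx=7,fy=7,interpolation=2))
E
```

```text
t 19.02 pos [ 0.4796  0.4521 -0.0097] yaw -36.01 q7 -52 gap 0.651 F [ 0.7 -0.3 -0.2]
d [-0.0047  0.0006 -0.0003] r [-0.0001 -0.      0.0004]
[(-8, 18), (5, 19), (6, 19), (44, 19), (19, 19), (34, 19), (34, 20), (38, 21), (35, 22), (35, 24), (40, 25), (37, 26), (35, 26), (36, 27), (42, 27), (34, 27), (34, 28), (42, 28), (-29, 29), (42, 29), (40, 29), (41, 29), (42, 29), (-27, 30), (42, 30), (39, 30), (43, 30), (40, 30), (35, 30), (-27, 31)]
```

View pics/s4.png

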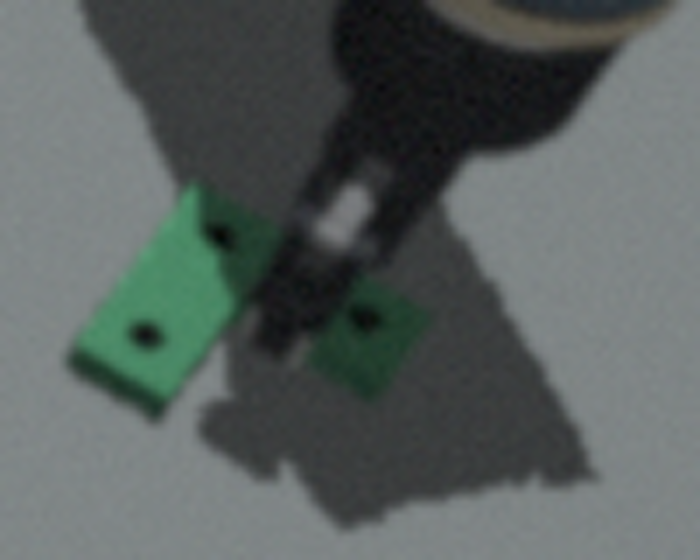

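>>> servo_tool(
  deltas=[
    {"claw":0.65,"x":0.002,"y":0,"z":0,"rx":0,"ry":0,"rz":0},
    {"claw":0.65,"x":0.004,"y":0,"z":0,"rx":0,"ry":0,"rz":0},
    {"claw":0.65,"x":0.004,"y":0,"z":0,"rx":0,"ry":0,"rz":0},
  ],
)

```text
t: 19.32
tool_pos: [0.4794, 0.4521, -0.0139]
eef_rot: [-106.3, 90.0, -142.3]
force: [-0.6, -0.7, -0.5]
finger_gap: 0.65
```

>>> servo_tool(
  deltas=[
    {"claw":0.25,"x":0,"y":0,"z":0,"rx":0,"ry":0,"rz":0},
    {"claw":0.25,"x":0,"y":0,"z":0,"rx":0,"ry":0,"rz":0},
    {"claw":0.25,"x":0,"y":0,"z":0,"rx":0,"ry":0,"rz":0},
    {"claw":0.25,"x":0,"y":0,"z":0,"rx":0,"ry":0,"rz":0},
    {"claw":0.25,"x":0,"y":0,"z":0,"rx":0,"ry":0,"rz":0},
  ],
)

```text
t: 19.73
tool_pos: [0.4796, 0.4521, -0.0135]
eef_rot: [-128.1, 90.0, -164.1]
force: [-0.8, -1.3, 4.6]
finger_gap: 0.395
```

>>> servo_tool(
  deltas=[
    {"claw":0.55,"x":0,"y":0,"z":0,"rx":0,"ry":0,"rz":0},
    {"claw":0.55,"x":0,"y":0,"z":0,"rx":0,"ry":0,"rz":0},
    {"claw":0.55,"x":0.002,"y":0,"z":0,"rx":0,"ry":0,"rz":0},
    {"claw":0.55,"x":0.003,"y":0,"z":0,"rx":0,"ry":0,"rz":0},
    {"claw":0.55,"x":0.003,"y":0,"z":0,"rx":0,"ry":0,"rz":0},
  ],
)

```text
t: 20.15
tool_pos: [0.4793, 0.452, -0.017]
eef_rot: [-104.6, 90.0, -140.6]
force: [-0.5, -0.1, -0.3]
finger_gap: 0.552
```

>>> servo_tool(
  deltas=[
    {"claw":0.55,"x":0.001,"y":0,"z":0,"rx":0,"ry":0,"rz":0},
    {"claw":0.55,"x":0.002,"y":0,"z":0,"rx":0,"ry":0,"rz":0},
    {"claw":0.55,"x":0.002,"y":0,"z":0,"rx":0,"ry":0,"rz":0},
  ],
)

```text
t: 20.4
tool_pos: [0.4791, 0.4519, -0.0193]
eef_rot: [-106.1, 89.9, -142.1]
force: [-0.0, 0.6, -0.4]
finger_gap: 0.553
```

>>> servo_tool(
  deltas=[
    {"claw":0.25,"x":0,"y":0,"z":0,"rx":0,"ry":0,"rz":0},
    {"claw":0.25,"x":0,"y":0,"z":0,"rx":0,"ry":0,"rz":0},
    {"claw":0.25,"x":0,"y":0,"z":0,"rx":0,"ry":0,"rz":0},
    {"claw":0.25,"x":0,"y":0,"z":0,"rx":0,"ry":0,"rz":0},
    {"claw":0.25,"x":0,"y":0,"z":0,"rx":0,"ry":0,"rz":0},
    {"claw":0.25,"x":0,"y":0,"z":0,"rx":0,"ry":0,"rz":0},
  ],
)

```text
t: 20.9
tool_pos: [0.4794, 0.4519, -0.0191]
eef_rot: [-100.8, 90.0, -136.8]
force: [-0.3, -1.0, 4.1]
finger_gap: 0.401
```

```bash
python3 go.py 0.6062 -0.2047 0.08 -4; python3 -c "
from bench import manip;s=manip.read_state();print(s['torque'])"
```

```text
t 20.90 pos [ 0.4794  0.4519 -0.0191] yaw -36.01 q7 -51 gap 0.401 F [-0.3 -1.   4.1]
d [-0.0988 -0.4567  0.4886] r [-5.586e-01 -4.000e-04  7.000e-04]
[-0.18074178  0.06579477 -0.04549964]
```

>>> servo_tool(
  deltas=[
    {"claw":0.25,"x":-0.015,"y":0,"z":0,"rx":0,"ry":0,"rz":0},
    {"claw":0.25,"x":-0.035,"y":0,"z":0,"rx":0,"ry":0,"rz":0},
    {"claw":0.25,"x":-0.06,"y":0,"z":0,"rx":0,"ry":0,"rz":0},
    {"claw":0.25,"x":-0.085,"y":0,"z":0,"rx":0,"ry":0,"rz":0},
    {"claw":0.25,"x":-0.11,"y":-0.01,"z":0.01,"rx":0,"ry":0,"rz":0},
    {"claw":0.25,"x":-0.12,"y":-0.03,"z":0.03,"rx":-0.03,"ry":0,"rz":0},
    {"claw":0.25,"x":-0.12,"y":-0.05,"z":0.053,"rx":-0.06,"ry":0,"rz":0},
    {"claw":0.25,"x":-0.12,"y":-0.075,"z":0.08,"rx":-0.09,"ry":0,"rz":0},
    {"claw":0.25,"x":-0.12,"y":-0.1,"z":0.107,"rx":-0.12,"ry":0,"rz":0},
    {"claw":0.25,"x":-0.12,"y":-0.12,"z":0.128,"rx":-0.15,"ry":0,"rz":0},
  ],
)

```text
t: 21.73
tool_pos: [0.5125, 0.2767, 0.1009]
eef_rot: [-88.1, 89.9, -115.5]
force: [1.0, -0.0, -1.5]
finger_gap: 0.403
```

```bash
python3 go.py 0.6065 -0.2056 0.08 -4.05; python3 -c "
from bench import manip;s=manip.read_state();print(s['torque'])"
```

```text
t 21.73 pos [0.5125 0.2767 0.1009] yaw -27.39 q7 -34 gap 0.403 F [ 1.  -0.  -1.5]
d [ 0.0216 -0.3849  0.3054] r [-4.074e-01 -3.000e-04  1.800e-03]
[ 0.04816557 -0.01784266 -0.05305237]
```

>>> servo_tool(
  deltas=[
    {"claw":0.25,"x":0,"y":-0.029,"z":0.023,"rx":-0.04,"ry":0,"rz":0},
    {"claw":0.25,"x":0,"y":-0.058,"z":0.046,"rx":-0.08,"ry":0,"rz":0},
    {"claw":0.25,"x":0,"y":-0.087,"z":0.069,"rx":-0.12,"ry":0,"rz":0},
    {"claw":0.25,"x":0,"y":-0.116,"z":0.092,"rx":-0.16,"ry":0,"rz":0},
    {"claw":0.25,"x":0,"y":-0.145,"z":0.115,"rx":-0.2,"ry":0,"rz":0},
    {"claw":0.25,"x":0,"y":-0.174,"z":0.138,"rx":-0.24,"ry":0,"rz":0},
    {"claw":0.25,"x":0,"y":-0.203,"z":0.161,"rx":-0.28,"ry":0,"rz":0},
    {"claw":0.25,"x":0,"y":-0.232,"z":0.184,"rx":-0.32,"ry":0,"rz":0},
    {"claw":0.25,"x":0,"y":-0.26,"z":0.206,"rx":-0.36,"ry":0,"rz":0},
    {"claw":0.25,"x":0,"y":-0.285,"z":0.226,"rx":-0.4,"ry":0,"rz":0.001},
  ],
)

```text
t: 22.57
tool_pos: [0.5817, -0.0828, 0.1011]
eef_rot: [-136.7, 89.9, -141.1]
force: [0.1, 0.7, -1.1]
finger_gap: 0.405
```

```bash
python3 go.py 0.6065 -0.2056 0.03 -4.05
```

```text
t 22.57 pos [ 0.5817 -0.0828  0.1011] yaw -4.41 q7 18 gap 0.405 F [ 0.1  0.7 -1.1]
d [ 0.0712 -0.1205  0.0343] r [-0.0063 -0.0011  0.0011]
```

>>> servo_tool(
  deltas=[
    {"claw":0.25,"x":0,"y":-0.03,"z":0.01,"rx":-0.006,"ry":-0.001,"rz":0.001},
    {"claw":0.25,"x":0,"y":-0.06,"z":0.018,"rx":-0.006,"ry":-0.001,"rz":0.001},
    {"claw":0.25,"x":0,"y":-0.09,"z":0.026,"rx":-0.006,"ry":-0.001,"rz":0.001},
    {"claw":0.25,"x":0,"y":-0.12,"z":0.034,"rx":-0.006,"ry":-0.001,"rz":0.001},
    {"claw":0.25,"x":0.02,"y":-0.12,"z":0.034,"rx":-0.006,"ry":-0.001,"rz":0.001},
    {"claw":0.25,"x":0.045,"y":-0.12,"z":0.034,"rx":-0.006,"ry":-0.001,"rz":0.001},
    {"claw":0.25,"x":0.07,"y":-0.12,"z":0.034,"rx":-0.006,"ry":-0.001,"rz":0.001},
    {"claw":0.25,"x":0.09,"y":-0.12,"z":0.034,"rx":-0.006,"ry":-0.001,"rz":0.001},
    {"claw":0.25,"x":0.095,"y":-0.12,"z":0.034,"rx":-0.006,"ry":-0.001,"rz":0.001},
    {"claw":0.25,"x":0.095,"y":-0.12,"z":0.034,"rx":-0.006,"ry":-0.001,"rz":0.001},
  ],
)

```text
t: 23.4
tool_pos: [0.6049, -0.2045, 0.0044]
eef_rot: [167.5, 89.8, 163.4]
force: [-0.6, -0.1, -1.1]
finger_gap: 0.4
```

```bash
python3 go.py 0.6065 -0.2056 -0.0105 -4.05
```

```text
t 23.40 pos [ 0.6049 -0.2045  0.0044] yaw -4.07 q7 30 gap 0.400 F [-0.6 -0.1 -1.1]
d [ 0.0149 -0.001   0.0018] r [-0.0003 -0.0038 -0.0008]
```

>>> servo_tool(
  deltas=[
    {"claw":0.25,"x":0.004,"y":-0.001,"z":0.0015,"rx":0,"ry":-0.003,"rz":0},
    {"claw":0.25,"x":0.008,"y":-0.001,"z":0.0015,"rx":0,"ry":-0.003,"rz":0},
    {"claw":0.25,"x":0.012,"y":-0.001,"z":0.0015,"rx":0,"ry":-0.003,"rz":0},
    {"claw":0.25,"x":0.014,"y":-0.001,"z":0.0015,"rx":0,"ry":-0.003,"rz":0},
    {"claw":0.25,"x":0.0145,"y":-0.001,"z":0.0015,"rx":0,"ry":-0.003,"rz":0},
    {"claw":0.25,"x":0.0145,"y":-0.001,"z":0.0015,"rx":0,"ry":-0.003,"rz":0},
  ],
)

```text
t: 23.9
tool_pos: [0.6064, -0.2056, -0.0099]
eef_rot: [120.9, 89.9, 116.8]
force: [-1.2, 0.2, -2.1]
finger_gap: 0.404
```

```bash
python3 go.py 0.6065 -0.2056 -0.0111 -4.05;python3 -c "
from bench import manip;s=manip.read_state();print(s['torque'])"
```

```text
t 23.90 pos [ 0.6064 -0.2056 -0.0099] yaw -4.07 q7 31 gap 0.404 F [-1.2  0.2 -2.1]
d [ 0.0012 -0.      0.0001] r [-0.0003 -0.0005 -0.0008]
[ 0.04715583  0.07486938 -0.00777969]
```

>>> servo_tool(
  deltas=[
    {"claw":0.25,"x":0.001,"y":0,"z":0,"rx":0,"ry":0,"rz":0},
    {"claw":0.25,"x":0.002,"y":0,"z":0,"rx":0,"ry":0,"rz":0},
    {"claw":0.25,"x":0.002,"y":0,"z":0,"rx":0,"ry":0,"rz":0},
  ],
)

```text
t: 24.15
tool_pos: [0.6066, -0.2056, -0.0111]
eef_rot: [69.7, 89.9, 65.6]
force: [-1.7, 1.1, 5.7]
finger_gap: 0.398
```

>>> servo_tool(
  deltas=[
    {"claw":0.65,"x":0,"y":0,"z":0,"rx":0,"ry":0,"rz":0},
    {"claw":0.65,"x":0,"y":0,"z":0,"rx":0,"ry":0,"rz":0},
    {"claw":0.65,"x":0,"y":0,"z":0,"rx":0,"ry":0,"rz":0},
    {"claw":0.65,"x":-0.01,"y":0,"z":0,"rx":0,"ry":0,"rz":0},
    {"claw":0.65,"x":-0.03,"y":0,"z":0,"rx":0,"ry":0,"rz":0},
    {"claw":0.65,"x":-0.06,"y":0,"z":0,"rx":0,"ry":0,"rz":0},
    {"claw":0.65,"x":-0.1,"y":0,"z":0,"rx":0,"ry":0,"rz":0},
    {"claw":0.65,"x":-0.14,"y":0.03,"z":-0.03,"rx":0,"ry":0,"rz":0},
    {"claw":0.65,"x":-0.14,"y":0.06,"z":-0.05,"rx":0,"ry":0,"rz":0},
    {"claw":0.65,"x":-0.14,"y":0.09,"z":-0.07,"rx":0,"ry":0,"rz":0},
  ],
)

```text
t: 24.98
tool_pos: [0.5447, -0.1137, 0.1322]
eef_rot: [2.0, 89.7, -2.3]
force: [-0.1, 0.7, 0.3]
finger_gap: 0.65
```

```bash
python3 go.py 0.4644 0.0257 0.13 117.7
```

```text
t 24.98 pos [ 0.5447 -0.1137  0.1322] yaw -4.25 q7 20 gap 0.650 F [-0.1  0.7  0.3]
d [ 0.0017  0.1331 -0.0904] r [-2.1283  0.0037  0.0062]
```

>>> servo_tool(
  deltas=[
    {"claw":0.65,"x":0,"y":0.03,"z":-0.015,"rx":-0.12,"ry":0,"rz":0},
    {"claw":0.65,"x":0,"y":0.06,"z":-0.03,"rx":-0.24,"ry":0,"rz":0},
    {"claw":0.65,"x":0,"y":0.09,"z":-0.05,"rx":-0.36,"ry":0,"rz":0},
    {"claw":0.65,"x":0,"y":0.115,"z":-0.07,"rx":-0.48,"ry":0,"rz":0},
    {"claw":0.65,"x":0,"y":0.133,"z":-0.085,"rx":-0.6,"ry":0,"rz":0},
    {"claw":0.65,"x":0,"y":0.133,"z":-0.09,"rx":-0.72,"ry":0,"rz":0},
    {"claw":0.65,"x":0,"y":0.133,"z":-0.09,"rx":-0.84,"ry":0,"rz":0},
    {"claw":0.65,"x":0,"y":0.133,"z":-0.09,"rx":-0.96,"ry":0,"rz":0},
    {"claw":0.65,"x":0,"y":0.133,"z":-0.09,"rx":-1.08,"ry":0,"rz":0},
    {"claw":0.65,"x":0,"y":0.133,"z":-0.09,"rx":-1.2,"ry":0,"rz":0},
  ],
)

```text
t: 25.82
tool_pos: [0.4649, 0.0254, 0.1325]
eef_rot: [-68.0, 89.6, -3.2]
force: [0.2, -0.8, 0.3]
finger_gap: 0.65
```

>>> servo_tool(
  deltas=[
    {"claw":0.65,"x":0,"y":0,"z":0,"rx":-0.12,"ry":0,"rz":0},
    {"claw":0.65,"x":0,"y":0,"z":0,"rx":-0.24,"ry":0,"rz":0},
    {"claw":0.65,"x":0,"y":0,"z":0,"rx":-0.36,"ry":0,"rz":0},
    {"claw":0.65,"x":0,"y":0,"z":0,"rx":-0.48,"ry":0,"rz":0},
    {"claw":0.65,"x":0,"y":0,"z":0,"rx":-0.6,"ry":0,"rz":0},
    {"claw":0.65,"x":0,"y":0,"z":0,"rx":-0.72,"ry":0,"rz":0},
    {"claw":0.65,"x":0,"y":0,"z":0,"rx":-0.84,"ry":0,"rz":0},
    {"claw":0.65,"x":0,"y":0,"z":0,"rx":-0.92,"ry":0,"rz":0},
    {"claw":0.65,"x":0,"y":0,"z":0,"rx":-0.92,"ry":0,"rz":0},
  ],
)

```text
t: 26.57
tool_pos: [0.4651, 0.025, 0.1331]
eef_rot: [-123.4, 89.6, -5.7]
force: [-0.8, 0.7, 0.1]
finger_gap: 0.648
```

```bash
cat > chk.py <<'E'
from h import *
np.set_printoptions(precision=4,suppress=True)
for n in("top","scene"):
    p,d,R,o,W,hsv=look(n); np.savez("last_"+n,p=p,d=d)
    P=plane(R,o,.02); near=(np.abs(P[...,0]-.637)<.12)&(np.abs(P[...,1]+.2)<.12)
    for k,z in(("green",.024),("orange",.040)):
        m=mask(hsv,k)*near.astype(np.uint8)
        if n=="scene": m=m*(W[...,2]>z-.004)
        try: print(n,k,"on blue",*bracket(m.astype(np.uint8),R,o,z),"z med",np.median(W[m>0][:,2]))
        except Exception as e: print(n,k,e)
    for k,(x,y,z) in {"piston":(.6375,.1135,.063),"bush":(.637,.2242,.048),"mount":(.642,-.0955,.044)}.items():
        P=plane(R,o,z); m=(abs(W[...,2]-z)<.006)&(np.hypot(P[...,0]-x,P[...,1]-y)<.05)
        try: q,cen,r,_=poly(m,R,o,z); print(n,k,cen,r[1])
        except Exception as e: print(n,k,e)
    cv2.imwrite(f"pics/c_{n}.png",p[:,:,::-1])
E
python3 chk.py; python3 go.py 0.4644 0.0257 0.02 117.7
```

```text
top green on blue [ 0.6015 -0.2377] [ 0.6032 -0.2359] -3.896779 [87.5681 86.9939] z med 0.023874569948223012
top orange max() iterable argument is empty
top piston [0.6352 0.1125] (62.732147216796875, 60.22843933105469)
top bush [0.6357 0.2254] (32.22028732299805, 31.68077850341797)
top mount [ 0.6394 -0.0934] (40.694759368896484, 41.16267395019531)
scene green on blue [ 0.6054 -0.2389] [ 0.606  -0.2383] -4.115974 [89.5868 89.993 ] z med 0.024675919764866938
scene orange max() iterable argument is empty
scene piston [0.6392 0.1097] (65.3866195678711, 61.995845794677734)
scene bush [0.6396 0.2223] (34.15311050415039, 36.55625915527344)
scene mount [ 0.6433 -0.0965] (42.15758514404297, 42.76319885253906)
t 26.67 pos [0.465  0.0251 0.1329] yaw 117.34 q7 103 gap 0.651 F [-0.1 -0.1  0.6]
d [0.1129 0.001  0.0013] r [-0.0062 -0.004   0.0063]
```

View pics/c_scene.png

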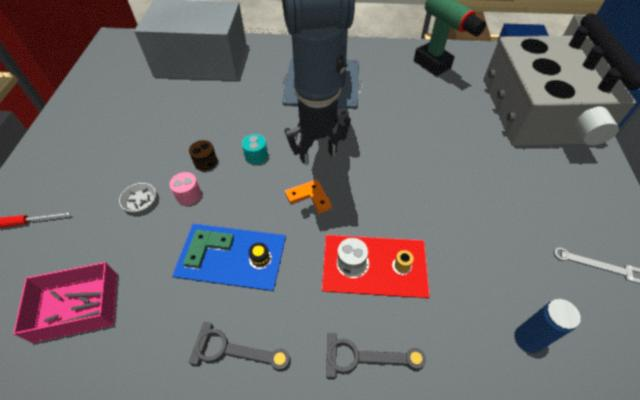

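```bash
python3 - <<'E'
import numpy as np,cv2
a=np.load("last_scene.npz")["p"][215:300,165:435,::-1]; b=np.load("last_top.npz")["p"][120:185,225:425,::-1]
a=cv2.resize(a,(780,246),interpolation=2); b=cv2.resize(b,(780,254),interpolation=2); cv2.imwrite("pics/c5.png",np.vstack([a,b]))
E
```

```text
(no output)
```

View pics/c5.png

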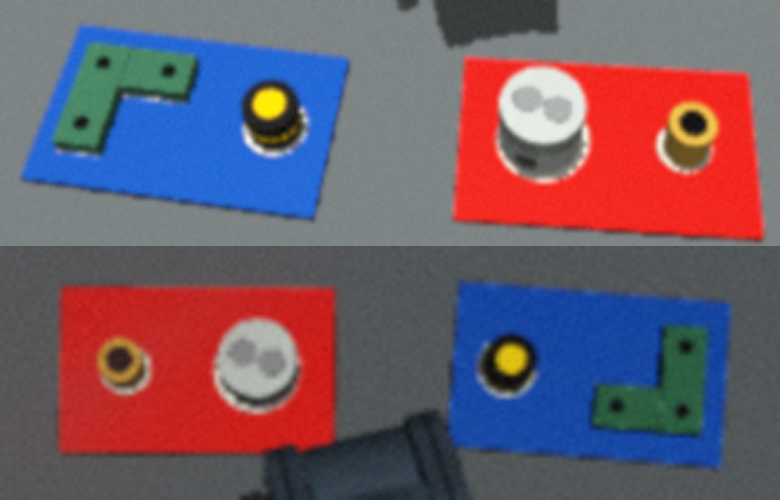

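Both crops show green on the L within 2–3 mm (thin white slivers at (150,98) and (75,148)). The piston, bush and mount sit inside their discs. Next, down onto the orange y-arm.

>>> servo_tool(
  deltas=[
    {"claw":0.65,"x":0.02,"y":0.001,"z":0.0005,"rx":-0.006,"ry":-0.004,"rz":0.006},
    {"claw":0.65,"x":0.05,"y":0.001,"z":0.0005,"rx":-0.006,"ry":-0.004,"rz":0.006},
    {"claw":0.65,"x":0.08,"y":0.001,"z":0.0005,"rx":-0.006,"ry":-0.004,"rz":0.006},
    {"claw":0.65,"x":0.1,"y":0.001,"z":0.0005,"rx":-0.006,"ry":-0.004,"rz":0.006},
    {"claw":0.65,"x":0.115,"y":0.001,"z":0.0005,"rx":-0.006,"ry":-0.004,"rz":0.006},
    {"claw":0.65,"x":0.125,"y":0.001,"z":0.0005,"rx":-0.006,"ry":-0.004,"rz":0.006},
    {"claw":0.65,"x":0.125,"y":0.001,"z":0.0005,"rx":-0.006,"ry":-0.004,"rz":0.006},
  ],
)

```text
t: 27.25
tool_pos: [0.4639, 0.0249, 0.0063]
eef_rot: [78.8, 89.8, -163.7]
force: [0.5, 0.9, -0.4]
finger_gap: 0.65
```

```bash
python3 go.py 0.4638 0.025 -0.0185 117.7
```

```text
t 27.25 pos [0.4639 0.0249 0.0063] yaw 117.55 q7 100 gap 0.650 F [ 0.5  0.9 -0.4]
d [ 0.0248 -0.      0.0002] r [-0.0026  0.0005 -0.0026]
```

>>> servo_tool(
  deltas=[
    {"claw":0.65,"x":0.008,"y":0,"z":0,"rx":-0.003,"ry":0,"rz":-0.003},
    {"claw":0.65,"x":0.016,"y":0,"z":0,"rx":-0.003,"ry":0,"rz":-0.003},
    {"claw":0.65,"x":0.022,"y":0,"z":0,"rx":-0.003,"ry":0,"rz":-0.003},
    {"claw":0.65,"x":0.0235,"y":0,"z":0,"rx":-0.003,"ry":0,"rz":-0.003},
    {"claw":0.65,"x":0.0235,"y":0,"z":0,"rx":-0.003,"ry":0,"rz":-0.003},
    {"claw":0.65,"x":0.0235,"y":0,"z":0,"rx":-0.003,"ry":0,"rz":-0.003},
  ],
)

```text
t: 27.75
tool_pos: [0.464, 0.0248, -0.0169]
eef_rot: [-60.0, 90.0, 57.7]
force: [0.2, 0.6, 0.0]
finger_gap: 0.65
```

>>> servo_tool(
  deltas=[
    {"claw":0.25,"x":0,"y":0,"z":0,"rx":0,"ry":0,"rz":0},
    {"claw":0.25,"x":0,"y":0,"z":0,"rx":0,"ry":0,"rz":0},
    {"claw":0.25,"x":0,"y":0,"z":0,"rx":0,"ry":0,"rz":0},
    {"claw":0.25,"x":0,"y":0,"z":0,"rx":0,"ry":0,"rz":0},
    {"claw":0.25,"x":0,"y":0,"z":0,"rx":0,"ry":0,"rz":0},
    {"claw":0.25,"x":0,"y":0,"z":0,"rx":0,"ry":0,"rz":0},
    {"claw":0.25,"x":0,"y":0,"z":0,"rx":0,"ry":0,"rz":0},
  ],
)

```text
t: 28.33
tool_pos: [0.4643, 0.0248, -0.0161]
eef_rot: [-92.7, 89.9, 25.0]
force: [-1.6, 0.7, 8.1]
finger_gap: 0.398
```

```bash
python3 go.py 0.62 -0.1 0.08 -4
```

```text
t 28.33 pos [ 0.4643  0.0248 -0.0161] yaw 117.68 q7 100 gap 0.398 F [-1.6  0.7  8.1]
d [-0.096  -0.08   -0.1829] r [2.1238e+00 1.6000e-03 1.0000e-03]
```

>>> servo_tool(
  deltas=[
    {"claw":0.25,"x":-0.015,"y":0,"z":0,"rx":0,"ry":0,"rz":0},
    {"claw":0.25,"x":-0.035,"y":0,"z":0,"rx":0,"ry":0,"rz":0},
    {"claw":0.25,"x":-0.06,"y":0,"z":0,"rx":0,"ry":0,"rz":0},
    {"claw":0.25,"x":-0.085,"y":0,"z":0,"rx":0,"ry":0,"rz":0},
    {"claw":0.25,"x":-0.11,"y":-0.005,"z":-0.01,"rx":0.1,"ry":0,"rz":0},
    {"claw":0.25,"x":-0.12,"y":-0.015,"z":-0.03,"rx":0.2,"ry":0,"rz":0},
    {"claw":0.25,"x":-0.12,"y":-0.025,"z":-0.05,"rx":0.3,"ry":0,"rz":0},
    {"claw":0.25,"x":-0.12,"y":-0.035,"z":-0.07,"rx":0.4,"ry":0,"rz":0},
    {"claw":0.25,"x":-0.12,"y":-0.045,"z":-0.09,"rx":0.5,"ry":0,"rz":0},
    {"claw":0.25,"x":-0.12,"y":-0.05,"z":-0.11,"rx":0.6,"ry":0,"rz":0},
  ],
)

```text
t: 29.17
tool_pos: [0.5608, -0.0496, 0.1043]
eef_rot: [-56.9, 89.9, 26.1]
force: [-0.3, 0.2, -3.1]
finger_gap: 0.398
```

```bash
python3 go.py 0.64 -0.16 0.10 -4
```

```text
t 29.17 pos [ 0.5608 -0.0496  0.1043] yaw 83.06 q7 85 gap 0.398 F [-0.3  0.2 -3.1]
d [ 0.0044 -0.092  -0.1001] r [1.5195e+00 2.8000e-03 7.0000e-04]
```

>>> servo_tool(
  deltas=[
    {"claw":0.25,"x":0,"y":-0.015,"z":-0.015,"rx":0.11,"ry":0,"rz":0},
    {"claw":0.25,"x":0,"y":-0.025,"z":-0.028,"rx":0.22,"ry":0,"rz":0},
    {"claw":0.25,"x":0,"y":-0.038,"z":-0.04,"rx":0.33,"ry":0,"rz":0},
    {"claw":0.25,"x":0,"y":-0.05,"z":-0.054,"rx":0.44,"ry":0,"rz":0},
    {"claw":0.25,"x":0,"y":-0.062,"z":-0.068,"rx":0.55,"ry":0,"rz":0},
    {"claw":0.25,"x":0,"y":-0.075,"z":-0.08,"rx":0.66,"ry":0,"rz":0},
    {"claw":0.25,"x":0,"y":-0.085,"z":-0.092,"rx":0.77,"ry":0,"rz":0},
    {"claw":0.25,"x":0,"y":-0.092,"z":-0.1,"rx":0.88,"ry":0,"rz":0},
    {"claw":0.25,"x":0,"y":-0.092,"z":-0.1,"rx":0.99,"ry":0,"rz":0},
    {"claw":0.25,"x":0,"y":-0.092,"z":-0.1,"rx":1.1,"ry":0,"rz":0},
  ],
)

```text
t: 30.0
tool_pos: [0.6398, -0.1608, 0.104]
eef_rot: [15.4, 89.9, 35.1]
force: [-0.2, 0.8, -2.2]
finger_gap: 0.402
```

```bash
python3 go.py 0.659 -0.2232 0.05 -4
```

```text
t 30.00 pos [ 0.6398 -0.1608  0.104 ] yaw 19.65 q7 44 gap 0.402 F [-0.2  0.8 -2.2]
d [ 0.054  -0.0653 -0.003 ] r [ 0.4128  0.0018 -0.001 ]
```

>>> servo_tool(
  deltas=[
    {"claw":0.25,"x":0,"y":-0.02,"z":-0.001,"rx":0.1,"ry":0,"rz":0},
    {"claw":0.25,"x":0,"y":-0.04,"z":-0.002,"rx":0.2,"ry":0,"rz":0},
    {"claw":0.25,"x":0,"y":-0.055,"z":-0.003,"rx":0.3,"ry":0,"rz":0},
    {"claw":0.25,"x":0,"y":-0.065,"z":-0.003,"rx":0.4,"ry":0,"rz":0},
    {"claw":0.25,"x":0.015,"y":-0.065,"z":-0.003,"rx":0.413,"ry":0.002,"rz":-0.001},
    {"claw":0.25,"x":0.035,"y":-0.065,"z":-0.003,"rx":0.413,"ry":0.002,"rz":-0.001},
    {"claw":0.25,"x":0.055,"y":-0.065,"z":-0.003,"rx":0.413,"ry":0.002,"rz":-0.001},
    {"claw":0.25,"x":0.068,"y":-0.065,"z":-0.003,"rx":0.413,"ry":0.002,"rz":-0.001},
    {"claw":0.25,"x":0.073,"y":-0.065,"z":-0.003,"rx":0.413,"ry":0.002,"rz":-0.001},
    {"claw":0.25,"x":0.073,"y":-0.065,"z":-0.003,"rx":0.413,"ry":0.002,"rz":-0.001},
  ],
)

```text
t: 30.83
tool_pos: [0.6581, -0.2224, 0.0297]
eef_rot: [165.5, 89.9, 161.5]
force: [-0.3, -1.2, -1.2]
finger_gap: 0.398
```

```bash
python3 go.py 0.659 -0.2232 0.0085 -4; python3 - <<'E'
from h import *
np.set_printoptions(precision=4,suppress=True)
p,d,R,o,W,hsv=look("scene"); m=mask(hsv,"orange"); P=plane(R,o,.04); near=(np.abs(P[...,0]-.637)<.12)&(np.abs(P[...,1]+.2)<.12); m=m*near
zz=W[m>0]; print(len(zz),np.percentile(zz[:,2],[5,25,50,75,95])); 
E
```

```text
t 30.83 pos [ 0.6581 -0.2224  0.0297] yaw -4.01 q7 31 gap 0.398 F [-0.3 -1.2 -1.2]
d [ 0.0212 -0.0007  0.001 ] r [-0.0001 -0.0025 -0.0006]
701 [0.0579 0.0611 0.062  0.063  0.0644]
```

>>> servo_tool(
  deltas=[
    {"claw":0.25,"x":0.005,"y":-0.0007,"z":0.001,"rx":0,"ry":-0.002,"rz":0},
    {"claw":0.25,"x":0.01,"y":-0.0007,"z":0.001,"rx":0,"ry":-0.002,"rz":0},
    {"claw":0.25,"x":0.015,"y":-0.0007,"z":0.001,"rx":0,"ry":-0.002,"rz":0},
    {"claw":0.25,"x":0.018,"y":-0.0007,"z":0.001,"rx":0,"ry":-0.002,"rz":0},
    {"claw":0.25,"x":0.0195,"y":-0.0007,"z":0.001,"rx":0,"ry":-0.002,"rz":0},
    {"claw":0.25,"x":0.0195,"y":-0.0007,"z":0.001,"rx":0,"ry":-0.002,"rz":0},
    {"claw":0.25,"x":0.0195,"y":-0.0007,"z":0.001,"rx":0,"ry":-0.002,"rz":0},
  ],
)

```text
t: 31.47
tool_pos: [0.6597, -0.2237, 0.0114]
eef_rot: [3.3, 89.9, -0.7]
force: [-0.3, -0.3, -2.1]
finger_gap: 0.399
```

```bash
python3 go.py 0.659 -0.2232 0.008 -4; python3 -c "
from bench import manip;s=manip.read_state();print(s['torque'])"
```

```text
t 31.47 pos [ 0.6597 -0.2237  0.0114] yaw -4.01 q7 32 gap 0.399 F [-0.3 -0.3 -2.1]
d [ 0.0034  0.0004 -0.0008] r [-0.0002  0.0012 -0.0001]
[-0.07142858 -0.01509941  0.04937023]
```

>>> servo_tool(
  deltas=[
    {"claw":0.25,"x":0.0015,"y":0.0004,"z":-0.0007,"rx":0,"ry":0,"rz":0},
    {"claw":0.25,"x":0.003,"y":0.0004,"z":-0.0007,"rx":0,"ry":0,"rz":0},
    {"claw":0.25,"x":0.0037,"y":0.0004,"z":-0.0007,"rx":0,"ry":0,"rz":0},
    {"claw":0.25,"x":0.004,"y":0.0004,"z":-0.0007,"rx":0,"ry":0,"rz":0},
    {"claw":0.25,"x":0.004,"y":0.0004,"z":-0.0007,"rx":0,"ry":0,"rz":0},
  ],
)

```text
t: 31.88
tool_pos: [0.6591, -0.2232, 0.0081]
eef_rot: [9.5, 89.9, 5.5]
force: [-2.6, 1.3, 4.9]
finger_gap: 0.4
```

>>> servo_tool(
  deltas=[
    {"claw":0.65,"x":0,"y":0,"z":0,"rx":0,"ry":0,"rz":0},
    {"claw":0.65,"x":0,"y":0,"z":0,"rx":0,"ry":0,"rz":0},
    {"claw":0.65,"x":0,"y":0,"z":0,"rx":0,"ry":0,"rz":0},
    {"claw":0.65,"x":0,"y":0,"z":0,"rx":0,"ry":0,"rz":0},
    {"claw":0.65,"x":-0.01,"y":0,"z":0,"rx":0,"ry":0,"rz":0},
    {"claw":0.65,"x":-0.03,"y":0,"z":0,"rx":0,"ry":0,"rz":0},
    {"claw":0.65,"x":-0.06,"y":0,"z":0,"rx":0,"ry":0,"rz":0},
    {"claw":0.65,"x":-0.1,"y":0,"z":0,"rx":0,"ry":0,"rz":0},
    {"claw":0.65,"x":-0.14,"y":0,"z":-0.02,"rx":0,"ry":0,"rz":0},
    {"claw":0.65,"x":-0.14,"y":0.03,"z":-0.06,"rx":0,"ry":0,"rz":0},
  ],
)

```text
t: 32.72
tool_pos: [0.6126, -0.2023, 0.1553]
eef_rot: [-24.9, 89.1, -29.2]
force: [0.9, -0.9, 1.7]
finger_gap: 0.65
```

>>> servo_tool(
  deltas=[
    {"claw":0.65,"x":0,"y":0.04,"z":-0.02,"rx":0,"ry":0,"rz":0},
    {"claw":0.65,"x":0,"y":0.08,"z":-0.05,"rx":0,"ry":0,"rz":0},
    {"claw":0.65,"x":0,"y":0.12,"z":-0.08,"rx":0,"ry":0,"rz":0},
    {"claw":0.65,"x":0,"y":0.15,"z":-0.1,"rx":0,"ry":0,"rz":0},
    {"claw":0.65,"x":0,"y":0.18,"z":-0.11,"rx":0,"ry":0,"rz":0},
    {"claw":0.65,"x":0,"y":0.2,"z":-0.11,"rx":0,"ry":0,"rz":0},
    {"claw":0.65,"x":0,"y":0.2,"z":-0.11,"rx":0,"ry":0,"rz":0},
  ],
)

```text
t: 33.3
tool_pos: [0.5174, 0.0112, 0.1528]
eef_rot: [-14.4, 89.2, -18.3]
force: [1.0, -0.2, 0.6]
finger_gap: 0.649
```

```bash
python3 go.py; python3 chk.py; python3 - <<'E'
import numpy as np,cv2
a=np.load("last_scene.npz")["p"][215:300,165:435,::-1]; b=np.load("last_top.npz")["p"][120:185,225:425,::-1]
a=cv2.resize(a,(780,246),interpolation=2); b=cv2.resize(b,(780,254),interpolation=2); cv2.imwrite("pics/c6.png",np.vstack([a,b]))
E
```

```text
t 33.30 pos [0.5174 0.0112 0.1528] yaw -3.86 q7 9 gap 0.649 F [ 1.  -0.2  0.6]
top green on blue [ 0.592  -0.2505] [ 0.6037 -0.2353] -0.55744386 [45.3406 49.4956] z med 0.024263293458323787
top orange on blue [ 0.6589 -0.1864] [ 0.6583 -0.1868] 176.04869 [88.9833 88.2563] z med 0.03972533771125397
top piston [0.635  0.1122] (62.732181549072266, 60.238033294677734)
top bush [0.6358 0.2256] (32.22029113769531, 31.680767059326172)
top mount [ 0.641  -0.0997] (42.46718978881836, 31.59345054626465)
scene green on blue [ 0.5891 -0.2508] [ 0.6056 -0.2381] -4.11788 [42.2854 38.9525] z med 0.024594850835382542
scene orange on blue [ 0.6629 -0.1886] [ 0.6634 -0.1881] 175.3143 [89.7968 90.5576] z med 0.04062527302870422
scene piston [0.6393 0.1096] (65.4360580444336, 61.995849609375)
scene bush [0.6393 0.2223] (33.65834426879883, 35.294315338134766)
scene mount [ 0.6431 -0.0965] (42.15758514404297, 42.76319885253906)
```

View pics/c6.png

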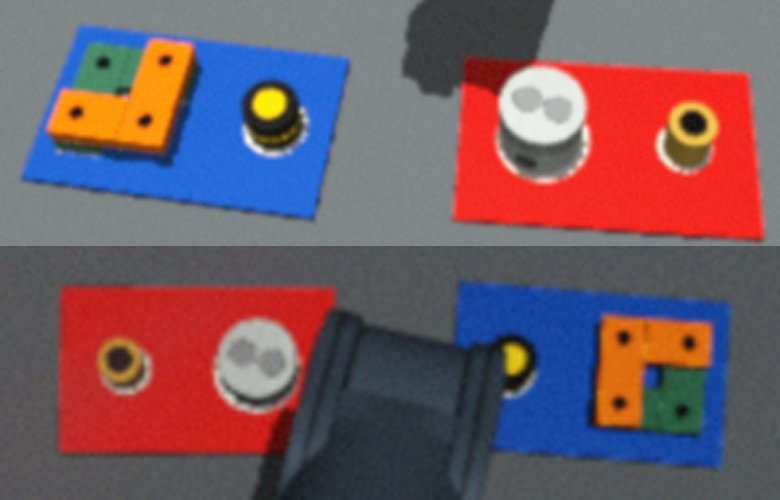

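```bash
python3 -c "
from bench import manip;print(manip.sign_off())"
```

```text
the job is handed in; nothing more can be done
None
```

Both kits are made up and the job is handed in at about 33 s of simulated time, with everything released and the arm clear.

- **Red board:** the clean piston and the brass bush stand on their marks.
- **Blue board:** the rubber mount stands on its disc. The green bracket lies on the L, and the orange one is stacked on it, turned the opposite way, to close the frame.
- **Oily piston:** I never moved it.

**Last checks (both cameras):**

| Part | Result |
|---|---|
| Bush, mount | within about 1 mm of their mark centres |
| Piston | about 2–3 mm off along y, still inside its disc |
| Green bracket | about 2–3 mm off the L along y, yaw about right (-4°) |
| Orange bracket | elbow within about 1 mm of the spot worked out from green; yaw about 176°; top at 40 mm, so lying flat |

**What went wrong or disagreed:**
- My first close on the green bracket shut above the plate, because the fingertips stood higher than the reported TCP suggested. I went lower and gripped it properly.
- The two cameras differ by 3–4 mm on the tall parts, so I averaged them. In the final top view the arm partly hid the mount.
- I left the 2–3 mm offsets on the piston and the green bracket instead of risking another move.

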